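# Ready the filtering bench for the next cast

## Robot

A 6-joint arm with a two-finger parallel gripper is mounted at the origin on the work surface. World frame = base frame: x ahead of the robot, y to its left, z up, the work surface at z = 0. Lengths are in m, angles in degrees, forces in N, time in s.
With the tool pointing down it reaches from about 0.4 to 0.825 m from the base axis. Payload 7 kg.
Tool frame: the origin (TCP) lies at the very end of the fingers, on their centre line; the grasp point (between the pads) lies hold_point_z behind it (hold_point_z is the distance from the TCP to the grasp point, in m); z points along the fingers, y is the direction in which the jaws open and shut (so a half turn about z gives the same grasp; the last joint's range is limited). The gripper opens to 88 mm and grips with 3 to 60 N. Pads are 19 mm wide; open, the fingers measure 130 mm over their backs; the gripper's body (78 mm by 193 mm) begins 47 mm behind the grasp point.
Start: joints at [88.012, 20.546, 0.682, 0, -70.136, -16.507], TCP at [0.214, 0.64, 0.227] pointing down, gripper open.
Joint ranges: [-176.03, 176.03], [-82.01, 121.73], [-58.28, 71.71], [-173.87, 95.51], [-174.79, -0.11], [-173.66, 173.66]. Speed limits (degrees/s): [136.94, 136.94, 172.46, 180, 180, 180].

## Interface

Orientations are given as [roll, pitch, yaw] about the fixed x, y, z axes, in that order (R = Rz(yaw) Ry(pitch) Rx(roll)).
In Python, from plant import get_obs, snapshot, close_job, hold_point_z gives the robot as it stands. The module is installed in compiled form; this text tells all that it offers.
- The arm moves only by the tool jog_arm, never from a script. Its argument "commands" is a list of rows, each a list of 4 numbers: the shift along the world's x, y, z in mm, then the turn about the world's z in degrees. In form: [[x, y, z, turn], ...]. A call has exactly 10 rows; each row shifts and turns the commanded pose from where the row before left it; what a row does not reach is not made up. A row lasts 1/12 s, in which the tool goes at most 41.7 mm and 7.16 degrees, less where a joint would pass 70% of its speed; a pose out of reach is approached as far as the arm can. A call is refused whole if a number of a shift passes 41.7 or a number of a turn 7.16, either way. A call with a gripper value outside its range is refused whole. "fingers" is the finger opening in mm, from 0 to 87.6, set as the call begins (left out, the last holds). The fingers move at their own pace and stop on an object; the grip force is fixed at half the most. Time passes only in rows, so rows that do not move let the fingers close, or fill a call up. It gives the time, the measured TCP pose, the force and the opening at its end, in the units of the state.
- get_obs(): the state, without advancing time (a new reading comes with each control period).
- snapshot(name): name is "side" or "top" or "wrist"; returns a dict with "image" (480x640x3 uint8, red, green, blue), "fov_y" (degrees; the focal length in pixels is half the picture's height over the tangent of half this angle, whatever the lens; pixels are square), "cx", "cy" (the principal point, pixels), "dist_coeffs" ([k1, k2, p1, p2, k3] as OpenCV has them; the pictures are not rectified), "rvec" (rotation vector, rad) and "tvec" (3), from world to camera coordinates, as OpenCV has them; the wrist camera has in their place "mount" (4x4, takes a point from camera to tool coordinates, whose origin is the TCP and whose axes are the flange's). Camera axes: x right, y down, z forward; pixel columns grow to the right and rows downward; lengths in m; the calibration is good to about 2 mm. A picture is of the moment at which its call begins: read the wrist's pose just before it. There is no depth.
- close_job(): hands the job in, once; it reports no verdict.
The state is a dict: "clock": time; "joint_pos": joint angles; "qvel": joint speeds; "tau": joint torques, N m; "tool_pos": TCP position; "orientation": TCP orientation; "force": force on the tool from outside, world axes, zero at the start; "moment": the same for the moment, N m; "opening": finger opening in m.
Only numpy, scipy, OpenCV 4.12 (cv2) and the standard library are available. Lean on these libraries where they do the work, as an engineer would, in place of code of your own. Each camera call takes 0.05 s, during which the arm holds its last target.

## Task

Get the filtering bench ready for the next cast: first shut the vacuum valve fully. Then, with it shut, stand all the squat sample jars upright on the steel tray and turn the volume counter's reset knob back to its zero stop, in whichever order you like; only after all that, turn the valve lever to half open (the 45 degree mark). Leave the tall bottle, the dishes, the beaker, the forceps and the weight where they are.

Things in the scene. Friction and masses are not known exactly. Their poses are not given: they have to be found in the camera images.
- tray: shallow open steel tray with a black rubber floor, fixed to the bench, 220 (its x) x 250 (its y) mm, rim 15 mm high, walls and floor 5 mm thick; origin at the centre of its underside, on the bench
- jar1_mid (a point): squat white plastic sample jar with a narrower grey screw cap, loose, 58 mm diameter, 72 mm high in all (body 54 mm high, cap 52 mm diameter and 18 mm high), 0.1 to 0.16 kg; the point is on its axis, half-way up (36 mm above its base); z along its axis. Three to five jars are present, standing on the bench; the position is None for those that are absent
- jar2_mid (a point): squat white plastic sample jar with a narrower grey screw cap, loose, 58 mm diameter, 72 mm high in all (body 54 mm high, cap 52 mm diameter and 18 mm high), 0.1 to 0.16 kg; the point is on its axis, half-way up (36 mm above its base); z along its axis. Three to five jars are present, standing on the bench; the position is None for those that are absent
- jar3_mid (a point): squat white plastic sample jar with a narrower grey screw cap, loose, 58 mm diameter, 72 mm high in all (body 54 mm high, cap 52 mm diameter and 18 mm high), 0.1 to 0.16 kg; the point is on its axis, half-way up (36 mm above its base); z along its axis. Three to five jars are present, standing on the bench; the position is None for those that are absent
- jar4_mid (a point): squat white plastic sample jar with a narrower grey screw cap, loose, 58 mm diameter, 72 mm high in all (body 54 mm high, cap 52 mm diameter and 18 mm high), 0.1 to 0.16 kg; the point is on its axis, half-way up (36 mm above its base); z along its axis. Three to five jars are present, standing on the bench; the position is None for those that are absent
- jar5_mid (a point): squat white plastic sample jar with a narrower grey screw cap, loose, 58 mm diameter, 72 mm high in all (body 54 mm high, cap 52 mm diameter and 18 mm high), 0.1 to 0.16 kg; the point is on its axis, half-way up (36 mm above its base); z along its axis. Three to five jars are present, standing on the bench; the position is None for those that are absent
- counter: volume counter: grey box 120 x 120 x 55 mm, fixed to the bench, with a black bar knob on its top; origin at the centre of its underside, x away from its zero mark
- knob_axis (a point): point on the knob's upright turning axis, fixed to the counter, 90 mm above the bench, at the height to grip the knob's bar; axes as the counter's
- reset_knob (a joint): reset knob on the counter: disc of 68 mm diameter with an upright bar on it, 64 mm long, 16 mm thick, 36 mm high (from 69 to 105 mm above the bench), a white line on the pointer half of the bar. Angle in rad: 0 at the zero stop, where the pointer lies along the counter's -x (at the thick zero mark with the steel pin); it grows clockwise seen from above, up to a stop at 4.6, so it is reset by turning counter-clockwise. Friction about 0.08 N m; it stays where it is left
- valve: vacuum valve: brass body on a steel pipe that runs along its y on a grey foot of 80 x 150 mm, fixed to the bench, with a round scale plate (45 mm radius, 56 mm above the bench) under a steel lever; long marks on the plate at closed, half open and fully open, short ones between; origin at the centre of its underside
- valve_axis (a point): point on the lever's upright turning axis, fixed to the valve, 86 mm above the bench, at the lever's mid height; axes as the valve's
- lever_grip (a point): point on the lever to grip, 60 mm out from the turning axis, at the lever's mid height (86 mm above the bench); its x points outwards along the lever; it moves with the lever
- valve_lever (a joint): valve lever: flat steel bar reaching 85 mm out from the turning axis, 14 mm thick, 24 mm high (from 74 to 98 mm above the bench). Angle in rad: 0 closed (stop; the lever points along the valve's +x, square to the pipe), 0.785 half open (45 degrees), 1.571 fully open (stop; the lever points along the valve's -y, in line with the pipe); it grows clockwise seen from above. Friction about 0.2 N m; it stays where it is left
- tall_bottle: bystander: white bottle with a black cap, 72 mm diameter, 170 mm high, loose; origin at its base
- dish_stack: bystander: stack of three clear dishes, 88 mm diameter, 47 mm high, loose; origin at its base
- beaker: bystander: glass beaker, 72 mm diameter, 90 mm high, loose; origin at its base
- forceps: bystander: steel forceps lying flat, 130 mm long, loose; origin at its middle, on the bench
- weight_ring: bystander: dark steel weight, 70 mm diameter, 30 mm high, loose; origin at its base
Mind the look-alikes: they are no part of the job. Leave any orange look-alike of the part that bears jar5_mid alone.

How it is judged (in metres and radians):
On the way, in this order (a step that is already met when the one before it is completed fails the run):
1. the valve is shut (within 0.07 rad of its closed stop) (value of joint valve_lever below 0.07 rad), for 0.2 s.
2. every jar stands released in the tray and the counter is at zero, with the valve still shut (x of jar1_mid in the frame of tray between -0.085 and 0.085 m and y of jar1_mid in the frame of tray between -0.1 and 0.1 m and z of jar1_mid in the frame of tray between 0.034 and 0.048 m and angle between each of jar1_mid, jar2_mid, jar3_mid, jar4_mid, jar5_mid's own z axis and vertical below 0.12 rad and linear speed of each of jar1, jar2, jar3, jar4, jar5 below 0.03 m/s and contact force between the fingers and jar1 below 0.3 N and x of jar2_mid in the frame of tray between -0.085 and 0.085 m and y of jar2_mid in the frame of tray between -0.1 and 0.1 m and z of jar2_mid in the frame of tray between 0.034 and 0.048 m and contact force between the fingers and jar2 below 0.3 N and x of jar3_mid in the frame of tray between -0.085 and 0.085 m and y of jar3_mid in the frame of tray between -0.1 and 0.1 m and z of jar3_mid in the frame of tray between 0.034 and 0.048 m and contact force between the fingers and jar3 below 0.3 N and x of jar4_mid in the frame of tray between -0.085 and 0.085 m and y of jar4_mid in the frame of tray between -0.1 and 0.1 m and z of jar4_mid in the frame of tray between 0.034 and 0.048 m and contact force between the fingers and jar4 below 0.3 N and x of jar5_mid in the frame of tray between -0.085 and 0.085 m and y of jar5_mid in the frame of tray between -0.1 and 0.1 m and z of jar5_mid in the frame of tray between 0.034 and 0.048 m and contact force between the fingers and jar5 below 0.3 N and value of joint reset_knob below 0.07 rad and value of joint valve_lever below 0.09 rad), for 0.2 s.
3. the valve is at half open (value of joint valve_lever between 0.685 and 0.885 rad), for 0.2 s.
At the end, for the whole second after the job is handed in: All jars present stand upright (within 0.12 rad), at rest and released on the tray's floor, their axes at least about 20 mm inside its outer edges; the counter's knob is within 0.07 rad of its zero stop; the valve lever rests at 0.785 rad, give or take 0.1 (all of step 3 and x of jar1_mid in the frame of tray between -0.085 and 0.085 m and y of jar1_mid in the frame of tray between -0.1 and 0.1 m and z of jar1_mid in the frame of tray between 0.034 and 0.048 m and angle between each of jar1_mid, jar2_mid, jar3_mid, jar4_mid, jar5_mid's own z axis and vertical below 0.12 rad and linear speed of each of jar1, jar2, jar3, jar4, jar5 below 0.03 m/s and contact force between the fingers and jar1 below 0.3 N and x of jar2_mid in the frame of tray between -0.085 and 0.085 m and y of jar2_mid in the frame of tray between -0.1 and 0.1 m and z of jar2_mid in the frame of tray between 0.034 and 0.048 m and contact force between the fingers and jar2 below 0.3 N and x of jar3_mid in the frame of tray between -0.085 and 0.085 m and y of jar3_mid in the frame of tray between -0.1 and 0.1 m and z of jar3_mid in the frame of tray between 0.034 and 0.048 m and contact force between the fingers and jar3 below 0.3 N and x of jar4_mid in the frame of tray between -0.085 and 0.085 m and y of jar4_mid in the frame of tray between -0.1 and 0.1 m and z of jar4_mid in the frame of tray between 0.034 and 0.048 m and contact force between the fingers and jar4 below 0.3 N and x of jar5_mid in the frame of tray between -0.085 and 0.085 m and y of jar5_mid in the frame of tray between -0.1 and 0.1 m and z of jar5_mid in the frame of tray between 0.034 and 0.048 m and contact force between the fingers and jar5 below 0.3 N and value of joint reset_knob below 0.07 rad and velocity of joint valve_lever between -0.03 and 0.03 rad/s); the robot touches nothing.
It fails at once if the tall bottle is shifted by more than 50 mm (distance of tall_bottle from where it was at the start of the episode above 0.05 m).
It fails at once if the dish stack is shifted by more than 50 mm (distance of dish_stack from where it was at the start of the episode above 0.05 m).
It fails at once if the beaker is shifted by more than 50 mm (distance of beaker from where it was at the start of the episode above 0.05 m).
It fails at once if the forceps is shifted by more than 50 mm (distance of forceps from where it was at the start of the episode above 0.05 m).
It fails at once if the weight ring is shifted by more than 50 mm (distance of weight_ring from where it was at the start of the episode above 0.05 m).
Of jar1, jar2, jar3, jar4, jar5 only 3 to 5 are there at a start; the rules pass over those that are not, and their reading is None.
At some moment in a run one of jar1, jar2, jar3, jar4, jar5 may be knocked a few centimetres aside while the robot is not near it.
Once in a run the grip may slacken for a moment while it holds something.
It also fails if it takes over 208 s, if anything falls off the work surface, if the arm or the gripper's body presses on something with over 40 N, if the wrist force passes 120 N, or if a joint passes its speed limit or range.

## Working session

There is one attempt and no reset: what is moved stays moved. The work goes in short steps, Python scripts to look and compute and a tool call to move; the robot and the scene stay as the last step left them, time stands still between calls to the robot, and variables do not carry over. Pictures are saved under pics/ and viewed, and the job is handed in when it is done.

Besides the shell and the picture viewer there is one more tool, called after "Emit:" in YAML: its name, and indented under it one key for each argument. jog_arm: Moves the arm, as the interface text tells. Its arguments: {"type":"object","properties":{"commands":{"type":"array","items":{"type":"array","items":{"type":"number"}}},"fingers":{"type":"number"}},"required":["commands"]}

```bash
mkdir -p pics
cat > h.py <<'E'
import numpy as np, cv2
from plant import get_obs, snapshot, close_job, hold_point_z
def K(s):
    f=240/np.tan(np.radians(s['fov_y'])/2)
    return np.array([[f,0,s['cx']],[0,f,s['cy']],[0,0,1.]])
def snap(name,fn):
    o=get_obs(); s=snapshot(name)
    cv2.imwrite('pics/'+fn,cv2.cvtColor(s['image'],cv2.COLOR_RGB2BGR))
    s={k:(np.array(v) if k!='image' else v) for k,v in s.items()}
    s['obs_pos']=np.array(o['tool_pos']);s['obs_ori']=np.array(o['orientation'])
    np.save('pics/'+fn+'.npy',s,allow_pickle=True); return s
def load(fn): return np.load('pics/'+fn+'.npy',allow_pickle=True).item()
def Rrpy(o):
    r,p,y=np.radians(o)
    cx,sx,cy,sy,cz,sz=np.cos(r),np.sin(r),np.cos(p),np.sin(p),np.cos(y),np.sin(y)
    return np.array([[cz,-sz,0],[sz,cz,0],[0,0,1]])@np.array([[cy,0,sy],[0,1,0],[-sy,0,cy]])@np.array([[1,0,0],[0,cx,-sx],[0,sx,cx]])
def ext(s):
    if 'mount' in s:
        T=np.eye(4);T[:3,:3]=Rrpy(s['obs_ori']);T[:3,3]=s['obs_pos']
        W=np.linalg.inv(T@s['mount']); return W[:3,:3],W[:3,3]
    return cv2.Rodrigues(s['rvec'].astype(float))[0],s['tvec'].astype(float).ravel()
def pt(s,uv,z):
    R,t=ext(s); k=K(s)
    n=cv2.undistortPoints(np.array(uv,float).reshape(-1,1,2),k,s['dist_coeffs'].astype(float)).reshape(-1,2)
    c=-R.T@t; out=[]
    for a in n:
        d=R.T@np.array([a[0],a[1],1]); out.append(c+d*(z-c[2])/d[2])
    return np.round(np.array(out),4)
def proj(s,P):
    R,t=ext(s)
    return cv2.projectPoints(np.array(P,float).reshape(-1,1,3),cv2.Rodrigues(R)[0],t,K(s),s['dist_coeffs'].astype(float))[0].reshape(-1,2)
E
python3 - <<'E'
from h import *
print(get_obs(), hold_point_z if not callable(hold_point_z) else hold_point_z())
for n in ['top','side','wrist']:
    s=snap(n,n+'0.png'); R,t=ext(s); print(n,s['fov_y'],s['cx'],s['cy'],s['dist_coeffs'],-R.T@t)
    if 'mount' in s: print(s['mount'])
E
```

```text
{'clock': 0.0, 'joint_pos': array([ 8.80113837e+01,  2.05925753e+01,  6.32698804e-01, -2.08170974e-02,
       -7.01360634e+01, -1.65040069e+01]), 'qvel': array([ 0.02083912, -0.09220589,  0.01715006, -0.00810384, -0.02681365,
        0.00329508]), 'tau': array([-9.36232118e-05, -5.82706690e+01,  2.93049252e+01,  6.99691057e+00,
        7.10588458e-03, -1.45639988e-04]), 'tool_pos': array([0.21399614, 0.63964996, 0.22559947]), 'orientation': array([ 1.79902453e+02, -8.49466799e-03, -1.84997058e+01]), 'force': array([-0.05973717,  0.10257387,  0.31063657]), 'moment': array([0.01663536, 0.0145641 , 0.07288661]), 'opening': 0.08752321649593163} 0.0188
top 48.94399422875588 328.17657320313964 251.0608827702888 [0.01626411 0.         0.         0.         0.        ] [0.392642   0.02053434 1.59237896]
side 44.624016718531976 323.7612349045442 234.68804499842417 [-0.10539872  0.          0.          0.          0.        ] [ 0.53482492 -1.00121214  0.88405411]
wrist 68.2477235208033 325.79607863313925 237.7341534294 [-0.0190666  0.         0.         0.         0.       ] [0.28251386 0.61743436 0.38456048]
[[-8.93122894e-04 -9.62662502e-01 -2.70702992e-01  7.20507863e-02]
 [ 9.99999089e-01 -5.85708752e-04 -1.21639670e-03 -3.60398604e-04]
 [ 1.01242638e-03 -2.70703832e-01  9.62662148e-01 -1.58820314e-01]
 [ 0.00000000e+00  0.00000000e+00  0.00000000e+00  1.00000000e+00]]
```

View pics/top0.png

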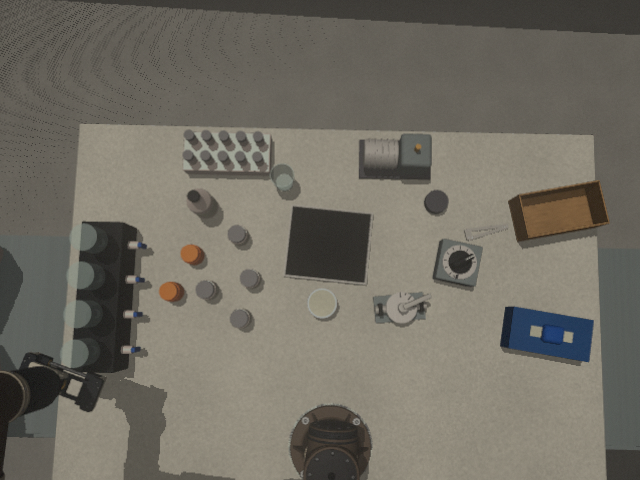

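View pics/side0.png

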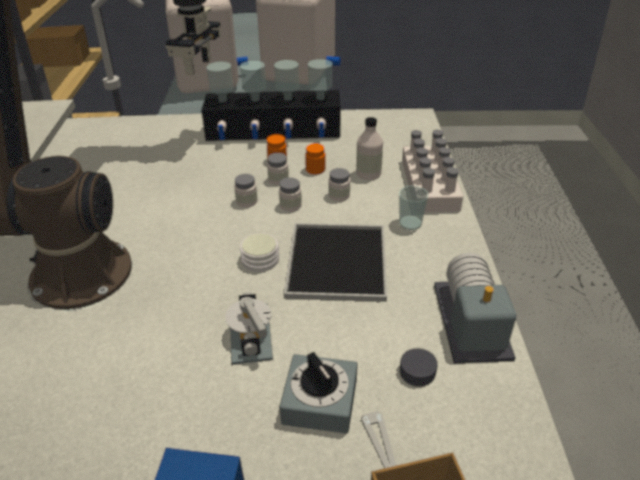

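View pics/wrist0.png

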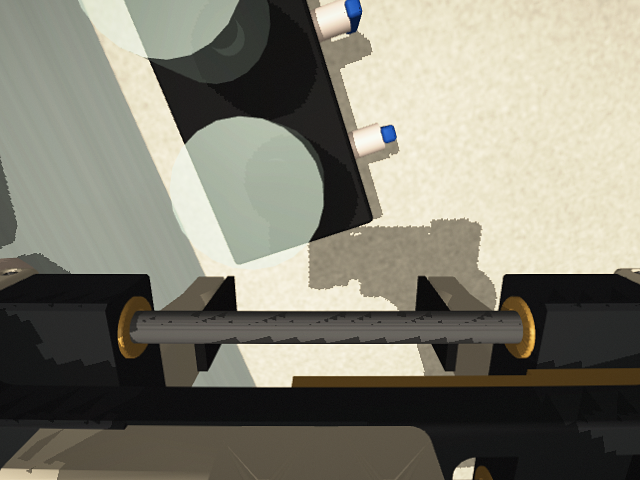

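Run:
```python
from h import *
s=load('top0.png.npy'[:-4]); im=cv2.cvtColor(s['image'],cv2.COLOR_RGB2BGR)
a=cv2.resize(im[225:335,365:495],None,fx=6,fy=5.4,interpolation=cv2.INTER_CUBIC)
a=cv2.resize(im[225:335,365:495],None,fx=5.4,fy=5.4,interpolation=cv2.INTER_CUBIC)
cv2.imwrite('pics/z1.png',a)
s2=load('side0.png');im=cv2.cvtColor(s2['image'],cv2.COLOR_RGB2BGR)
cv2.imwrite('pics/z2.png',cv2.resize(im[280:440,210:370],None,fx=3.7,fy=3.7,interpolation=cv2.INTER_CUBIC))
# jars caps at z=.072
print('jars cap',pt(s,[(238,233),(250,278),(206,288),(240,317)],.072))
print('tray rim corners',pt(s,[(292,207),(373,213),(366,284),(285,277)],.015))
print('counter top', pt(s,[(440,240),(483,245),(477,288),(434,282)],.055),'knob',pt(s,[(460,262)],.1))
print('valve', pt(s,[(402,308)],.086), pt(s,[(430,296)],.086))
```

```text
jars cap [[0.6105 0.2797 0.072 ]
 [0.4804 0.2399 0.072 ]
 [0.449  0.365  0.072 ]
 [0.3684 0.2642 0.072 ]]
tray rim corners [[ 0.702   0.1289  0.015 ]
 [ 0.689  -0.1174  0.015 ]
 [ 0.4732 -0.099   0.015 ]
 [ 0.4889  0.1437  0.015 ]]
counter top [[ 0.6052 -0.3119  0.055 ]
 [ 0.5932 -0.4381  0.055 ]
 [ 0.4666 -0.4192  0.055 ]
 [ 0.4813 -0.2941  0.055 ]] knob [[ 0.5372 -0.3588  0.1   ]]
valve [[ 0.4037 -0.1967  0.086 ]] [[ 0.4394 -0.2763  0.086 ]]
```

View pics/z1.png

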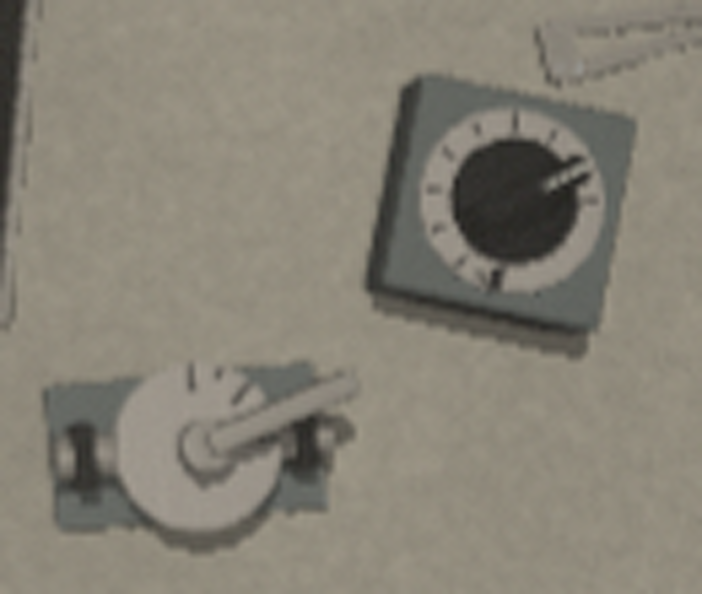

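View pics/z2.png

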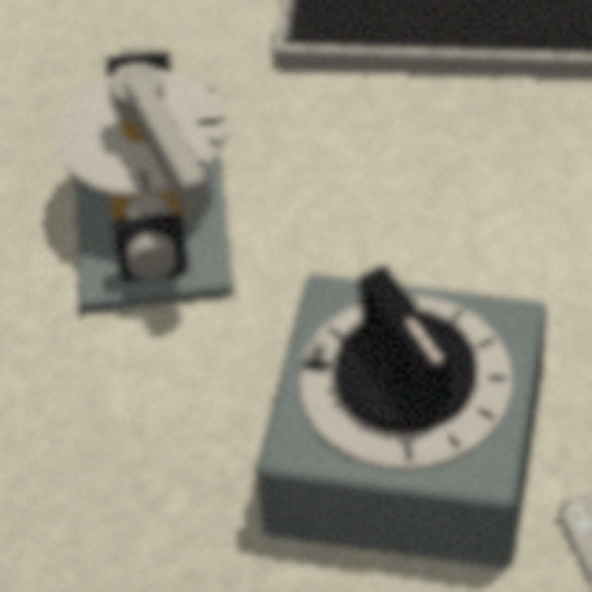

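Emit:
jog_arm:
  commands:
    - [20,-34,2,0]
    - [20,-34,2,0]
    - [20,-34,2,0]
    - [20,-34,2,0]
    - [20,-34,2,0]
    - [20,-34,0,0]
    - [20,-34,0,0]
    - [20,-34,0,0]
    - [20,-34,0,0]
    - [20,-34,0,0]

```text
clock: 0.98
tool_pos: [0.4145, 0.2982, 0.2366]
orientation: [-180.0, 0.0, -18.5]
force: [-0.3, 1.2, -0.7]
opening: 0.0877
```

Emit:
jog_arm:
  commands:
    - [2,-38,0,-3]
    - [2,-38,0,-3]
    - [2,-38,0,-3]
    - [2,-38,0,-3]
    - [2,-38,0,-3]
    - [0,-38,0,-3]
    - [0,-38,0,-3]
    - [0,-38,0,-3]
    - [0,-38,0,-3]
    - [0,-38,0,-3]

```text
clock: 1.82
tool_pos: [0.4235, -0.0816, 0.2368]
orientation: [-180.0, -0.0, -48.6]
force: [2.0, 0.5, 0.2]
opening: 0.0876
```

Emit:
jog_arm:
  commands:
    - [0,-30,-5,-3]
    - [0,-20,-5,-3]
    - [0,-20,-5,-3]
    - [0,-20,-5,-3]
    - [0,0,-5,-3]
    - [0,0,0,-1.5]
    - [0,0,0,0]
    - [0,0,0,0]
    - [0,0,0,0]
    - [0,0,0,0]

```text
clock: 2.65
tool_pos: [0.4243, -0.1696, 0.2118]
orientation: [-180.0, -0.0, -64.9]
force: [0.1, 0.4, 0.2]
opening: 0.0879
```

Run:
```python
from h import *
s=snap('wrist','w1.png'); o=get_obs(); print(o['clock'],o['tool_pos'],o['orientation'],o['joint_pos'])
```

```text
2.7 [ 0.42425953 -0.16962846  0.21176847] [-1.79975537e+02 -9.21430820e-03 -6.49304585e+01] [ 3.02704281e+00  1.45465001e-01 -2.68706941e+01 -7.18719198e-04
 -6.29577077e+01  2.20428273e+01]
```

View pics/w1.png

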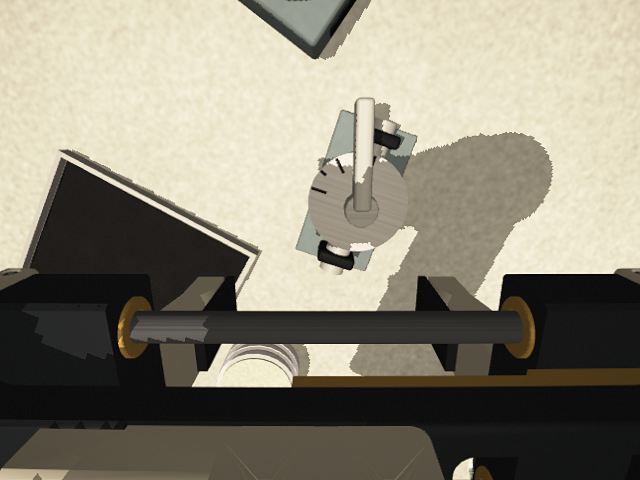

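Run:
```python
from h import *
s=load('w1.png')
a=pt(s,[(361,209),(364,98),(355,98),(374,99)],.098);print(a); v=a[1]-a[0];print(np.linalg.norm(v),np.degrees(np.arctan2(v[1],v[0])))
m=pt(s,[(313,189),(327,190),(336,159),(344,172)],.057);print(m)
for p in m: w=p-a[0];print(np.hypot(w[0],w[1]),np.degrees(np.arctan2(w[1],w[0])))
```

```text
[[ 0.4071 -0.1981  0.098 ]
 [ 0.4416 -0.2719  0.098 ]
 [ 0.4474 -0.2692  0.098 ]
 [ 0.4347 -0.2744  0.098 ]]
0.08146588242939491 -64.94486685270805
[[ 0.4466 -0.1907  0.057 ]
 [ 0.435  -0.1951  0.057 ]
 [ 0.4393 -0.2228  0.057 ]
 [ 0.4282 -0.2157  0.057 ]]
0.04018718701277807 10.610897131999389
0.028060826787534236 6.137255949261998
0.04058238534142616 -37.49111881648546
0.027476717416751232 -39.83226996242642
```

Emit:
jog_arm:
  commands:
    - [2,-27,0,0]
    - [2,-27,0,0]
    - [2,-27,0,0]
    - [0,0,-25,0]
    - [0,0,-25,0]
    - [0,0,-25,0]
    - [0,0,-25,0]
    - [0,0,-25,0]
    - [0,0,-20,0]
    - [0,0,0,0]
  fingers: 60

```text
clock: 3.53
tool_pos: [0.4276, -0.2501, 0.0631]
orientation: [179.7, 0.2, -65.0]
force: [-1.8, -0.9, 0.6]
opening: 0.06
```

Emit:
jog_arm:
  commands:
    - [0,0,0,0]
    - [0,0,0,0]
    - [0,0,0,0]
    - [0,0,0,0]
    - [0,0,0,0]
    - [0,0,0,0]
    - [0,0,0,0]
    - [0,0,0,0]
    - [0,0,0,0]
    - [0,0,0,0]
  fingers: 0

```text
clock: 4.37
tool_pos: [0.4304, -0.2509, 0.0668]
orientation: [-180.0, -0.0, -65.0]
force: [0.7, 0.9, 3.2]
opening: 0.0137
```

Run:
```python
from h import *
ax=np.array([.405,-.1965]);
a0=-65
for a in np.arange(-65,13,7.0):
    print(a,np.round(1000*np.array([np.cos(np.radians(a+7))-np.cos(np.radians(a)),np.sin(np.radians(a+7))-np.sin(np.radians(a))])*.06,1))
```

```text
-65.0 [6.4 3.5]
-58.0 [6.  4.3]
-51.0 [5.4 4.9]
-44.0 [4.8 5.6]
-37.0 [4.  6.1]
-30.0 [3.3 6.6]
-23.0 [2.4 6.9]
-16.0 [1.6 7.2]
-9.0 [0.7 7.3]
-2.0 [-0.2  7.3]
5.0 [-1.1  7.2]
12.0 [-2.   7.1]
```

Emit:
jog_arm:
  commands:
    - [6.4,3.5,0,7]
    - [6,4.3,0,7]
    - [5.4,4.9,0,7]
    - [4.8,5.6,0,7]
    - [4,6.1,0,7]
    - [3.3,6.6,0,7]
    - [2.4,6.9,0,7]
    - [1.6,7.2,0,7]
    - [0.7,7.3,0,7]
    - [0,0,0,0]

```text
clock: 5.2
tool_pos: [0.4649, -0.1983, 0.0668]
orientation: [180.0, 0.0, -1.6]
force: [-0.4, -4.4, 2.9]
opening: 0.0142
```

Emit:
jog_arm:
  commands:
    - [0,2.1,0,2]
    - [0,2.1,0,2]
    - [0,2.1,0,2]
    - [-0.2,2.1,0,2]
    - [0,0,0,0]
    - [0,0,0,0]
    - [0,0,0,0]
    - [0,0,0,0]
    - [0,0,0,0]
    - [0,0,0,0]

```text
clock: 6.03
tool_pos: [0.4646, -0.1907, 0.0668]
orientation: [180.0, 0.0, 5.8]
force: [-1.2, -5.3, 4.7]
opening: 0.014
```

Emit:
jog_arm:
  commands:
    - [-0.2,1.1,0,1]
    - [-0.2,1.1,0,1]
    - [-0.2,1.1,0,1]
    - [0,0,0,0]
    - [0,0,0,0]
    - [0,0,0,0]
    - [0,0,0,0]
    - [0,0,0,0]
    - [0,0,0,0]
    - [0,0,0,0]

```text
clock: 6.87
tool_pos: [0.4644, -0.19, 0.0669]
orientation: [179.8, 0.0, 8.7]
force: [2.5, -27.4, -2.9]
opening: 0.0143
```

Run:
```python
from h import *
o=get_obs();print(o['force'],o['moment'],o['orientation'],o['tool_pos'])
```

```text
[  2.54245018 -27.40788725  -2.9218872 ] [-9.22925316 -0.78416043 -0.55380283] [1.79803767e+02 1.17993419e-03 8.74688516e+00] [ 0.46435908 -0.18995886  0.06689458]
```

Emit:
jog_arm:
  commands:
    - [0,-2,0,-1]
    - [0,0,0,-1]
    - [0,0,0,0]
    - [0,0,0,0]
    - [0,0,15,0]
    - [0,0,30,0]
    - [0,0,30,0]
    - [0,0,30,0]
    - [0,0,30,0]
    - [0,0,15,0]
  fingers: 60

```text
clock: 7.7
tool_pos: [0.4653, -0.1886, 0.2204]
orientation: [179.9, -0.3, 7.0]
force: [1.3, -0.5, -1.4]
opening: 0.0599
```

Emit:
jog_arm:
  commands:
    - [6,-14,0,-7]
    - [6,-14,0,-7]
    - [6,-14,0,-7]
    - [6,-14,0,-7]
    - [6,-14,0,-7]
    - [6,-14,0,-7]
    - [6,-14,0,-7]
    - [6,-14,0,-7]
    - [6,-14,0,-7]
    - [6,-14,0,-7]

```text
clock: 8.53
tool_pos: [0.5243, -0.3288, 0.2163]
orientation: [-180.0, 0.0, -63.3]
force: [0.5, 0.8, 0.3]
opening: 0.0601
```

Run:
```python
from h import *
s=snap('wrist','w2.png'); o=get_obs(); print(o['clock'],o['tool_pos'],o['orientation'],o['joint_pos'])
s=snap('top','t2.png')
im=cv2.cvtColor(s['image'],cv2.COLOR_RGB2BGR)
cv2.imwrite('pics/t2z.png',cv2.resize(im[225:335,365:495],None,fx=5.4,fy=5.4,interpolation=cv2.INTER_CUBIC))
```

```text
8.5833 [ 0.52520471 -0.33073723  0.21588263] [ 1.79967977e+02  1.16072498e-03 -6.38731254e+01] [-1.41868213e+01  1.58861114e+01 -7.43964839e+00  2.15939595e-02
 -6.66994105e+01  4.03051503e+01]
```

View pics/w2.png

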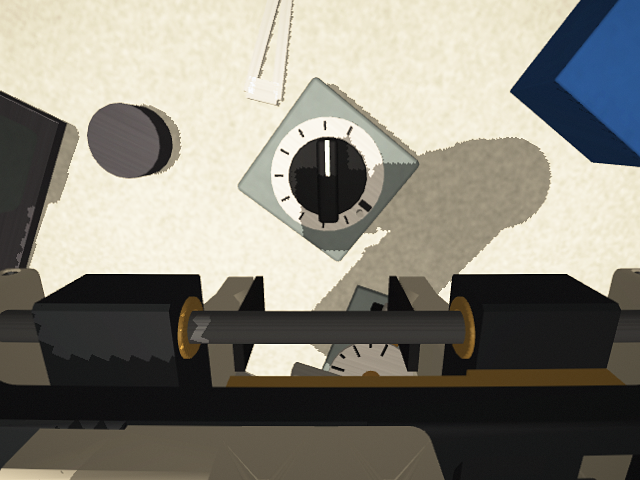

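View pics/t2.png

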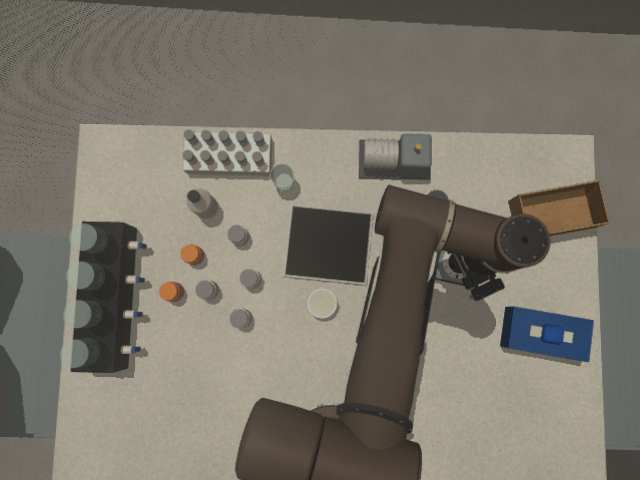

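Run:
```python
from h import *
s=load('w2.png')
c=pt(s,[(316,78),(418,164),(340,261),(238,186)],.055);print(c,c.mean(0))
for i in range(4): print(np.linalg.norm(c[i]-c[i-1]), np.degrees(np.arctan2(*(c[i]-c[i-1])[[1,0]])))
b=pt(s,[(327,138),(328,207)],.105);print(b,b.mean(0),np.linalg.norm(b[0]-b[1]),np.degrees(np.arctan2(*(b[0]-b[1])[[1,0]])))
z=pt(s,[(364,206)],.058)
print(np.degrees(np.arctan2(*(z[0]-c.mean(0))[[1,0]])))
im=cv2.cvtColor(s['image'],cv2.COLOR_RGB2BGR)
cv2.imwrite('pics/w2z.png',cv2.resize(im[60:270,220:430],None,fx=2.8,fy=2.8,interpolation=cv2.INTER_CUBIC))
```

```text
[[ 0.5856 -0.4328  0.055 ]
 [ 0.4734 -0.41    0.055 ]
 [ 0.4936 -0.2978  0.055 ]
 [ 0.6088 -0.3203  0.055 ]] [ 0.54035  -0.365225  0.055   ]
0.11486727123075575 -101.65231396852661
0.11449314389953666 168.51341100607758
0.11400385958378774 79.79404776452509
0.11737670126562598 -11.05145702666542
[[ 0.5557 -0.3936  0.105 ]
 [ 0.5319 -0.3479  0.105 ]] [ 0.5438  -0.37075  0.105  ] 0.051526012847881004 -62.490052019320416
166.7960821849627
```

View pics/w2z.png

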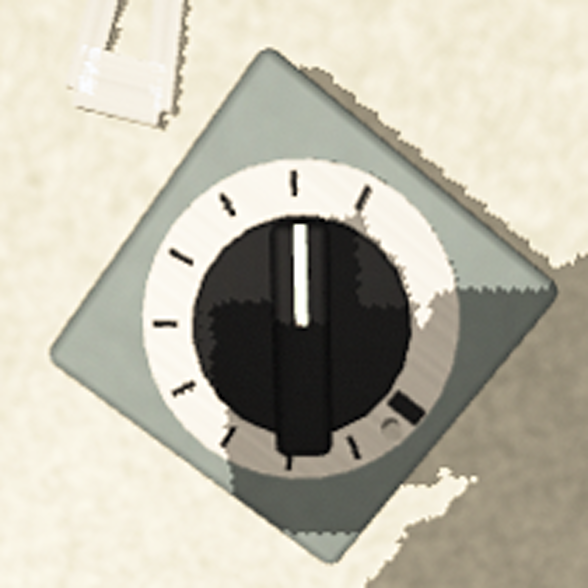

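Emit:
jog_arm:
  commands:
    - [1.5,-3.4,0,-7.16]
    - [1.5,-3.4,0,-7.16]
    - [1.5,-3.4,0,-7.16]
    - [1.5,-3.4,0,-7.16]
    - [1.5,-3.4,0,-7.16]
    - [1.5,-3.4,0,-7.16]
    - [1.5,-3.4,0,-7.16]
    - [1.5,-3.4,0,-7.16]
    - [1.5,-3.4,0,-7.16]
    - [1.5,-3.4,0,-7.16]

```text
clock: 9.47
tool_pos: [0.5391, -0.3619, 0.2164]
orientation: [180.0, 0.0, -134.8]
force: [-0.1, 0.1, 0.1]
opening: 0.06
```

Emit:
jog_arm:
  commands:
    - [0,0,0,-7.16]
    - [0,0,0,-7.16]
    - [0,0,0,-7.16]
    - [0,0,0,-7.16]
    - [0,0,0,-7.16]
    - [0,0,0,-7.16]
    - [0,0,0,-7.16]
    - [0,0,0,-7.16]
    - [0,0,0,-7.16]
    - [0,0,0,-7.16]

```text
clock: 10.3
tool_pos: [0.5389, -0.3617, 0.2164]
orientation: [180.0, -0.0, 153.6]
force: [0.7, -0.5, -0.1]
opening: 0.0598
```

Emit:
jog_arm:
  commands:
    - [0,0,0,-7.16]
    - [0,0,0,-7.16]
    - [0,0,0,-7.16]
    - [0,0,0,-7.16]
    - [0,0,0,-7.16]
    - [0,0,0,0]
    - [0,0,0,0]
    - [0,0,0,0]
    - [0,0,0,0]
    - [0,0,0,0]

```text
clock: 11.13
tool_pos: [0.5389, -0.3626, 0.2165]
orientation: [180.0, -0.0, 118.1]
force: [0.2, 0.1, -0.2]
opening: 0.0603
```

Emit:
jog_arm:
  commands:
    - [1,-2.4,-20,-1]
    - [0,0,-20,0]
    - [0,0,-20,0]
    - [0,0,-20,0]
    - [0,0,-20,0]
    - [0,0,-15,0]
    - [0,0,-12,0]
    - [0,0,-8,0]
    - [0,0,-4,0]
    - [0,0,0,0]

```text
clock: 11.97
tool_pos: [0.5397, -0.3651, 0.077]
orientation: [-180.0, -0.0, 117.0]
force: [-0.3, -0.5, 0.5]
opening: 0.0604
```

Emit:
jog_arm:
  commands:
    - [0,0,0,0]
    - [0,0,0,0]
    - [0,0,0,0]
    - [0,0,0,0]
    - [0,0,0,0]
    - [0,0,0,0]
    - [0,0,0,0]
    - [0,0,0,0]
    - [0,0,0,0]
    - [0,0,0,0]
  fingers: 0

```text
clock: 12.8
tool_pos: [0.5409, -0.3648, 0.0778]
orientation: [179.9, 0.0, 117.0]
force: [4.5, 3.1, -0.4]
opening: 0.0157
```

Emit:
jog_arm:
  commands:
    - [1,0.5,0,3]
    - [0,0,0,7]
    - [0,0,0,7]
    - [0,0,0,7]
    - [0,0,0,7]
    - [0,0,0,7]
    - [0,0,0,7]
    - [0,0,0,7]
    - [0,0,0,7]
    - [0,0,0,7]

```text
clock: 13.63
tool_pos: [0.5404, -0.3658, 0.0778]
orientation: [-179.9, -0.0, -176.7]
force: [-1.2, -5.1, -0.5]
opening: 0.0154
```

Emit:
jog_arm:
  commands:
    - [0,0,0,7]
    - [0,0,0,7]
    - [0,0,0,7]
    - [0,0,0,7]
    - [0,0,0,7]
    - [0,0,0,7]
    - [0,0,0,7]
    - [0,0,0,7]
    - [0,0,0,7]
    - [0,0,0,0]

```text
clock: 14.47
tool_pos: [0.5414, -0.366, 0.0779]
orientation: [-179.9, -0.1, -113.5]
force: [3.3, -3.9, -1.2]
opening: 0.0159
```

Emit:
jog_arm:
  commands:
    - [0,0,0,7]
    - [0,0,0,7]
    - [0,0,0,7]
    - [0,0,0,7]
    - [0,0,0,7]
    - [0,0,0,7]
    - [0,0,0,7]
    - [0,0,0,7]
    - [0,0,0,7]
    - [0,0,0,7]

```text
clock: 15.3
tool_pos: [0.5418, -0.366, 0.0779]
orientation: [180.0, -0.1, -43.7]
force: [2.4, -4.8, -2.2]
opening: 0.0165
```

Emit:
jog_arm:
  commands:
    - [0,0,0,7]
    - [0,0,0,7]
    - [0,0,0,7]
    - [0,0,0,4]
    - [0,0,0,2]
    - [0,0,0,2]
    - [0,0,0,0]
    - [0,0,0,0]
    - [0,0,0,0]
    - [0,0,0,0]

```text
clock: 16.13
tool_pos: [0.5419, -0.3659, 0.0779]
orientation: [179.9, -0.1, -15.0]
force: [3.4, -3.8, -2.9]
opening: 0.0161
```

Run:
```python
from h import *
o=get_obs();print(o['force'],o['moment'],o['orientation'],o['tool_pos'])
```

```text
[ 3.35423134 -3.75095083 -2.94853894] [-1.75959987 -1.2808894   0.09652724] [ 1.79926668e+02 -1.25364272e-01 -1.50323075e+01] [ 0.54190298 -0.36585192  0.07791408]
```

Emit:
jog_arm:
  commands:
    - [0,0,0,2]
    - [0,0,0,2]
    - [0,0,0,2]
    - [0,0,0,0]
    - [0,0,0,0]
    - [0,0,0,0]
    - [0,0,0,0]
    - [0,0,0,0]
    - [0,0,0,0]
    - [0,0,0,0]

```text
clock: 16.97
tool_pos: [0.5419, -0.3658, 0.0779]
orientation: [179.9, -0.1, -9.1]
force: [4.5, -4.5, -2.2]
opening: 0.0161
```

Run:
```python
from h import *
o=get_obs();print(o['force'],o['moment'],o['orientation'],o['tool_pos'])
```

```text
[ 4.52007298 -4.47104826 -2.22938176] [-1.68776759 -1.3215766  -0.45905626] [ 1.79927553e+02 -1.25355195e-01 -9.09185426e+00] [ 0.54190157 -0.36582138  0.07793029]
```

Emit:
jog_arm:
  commands:
    - [0,0,0,2]
    - [0,0,0,1]
    - [0,0,0,0]
    - [0,0,0,0]
    - [0,0,0,0]
    - [0,0,0,0]
    - [0,0,0,0]
    - [0,0,0,0]
    - [0,0,0,0]
    - [0,0,0,0]

```text
clock: 17.8
tool_pos: [0.5417, -0.3658, 0.0779]
orientation: [179.9, -0.1, -6.1]
force: [3.8, -4.6, -1.5]
opening: 0.0166
```

Run:
```python
from h import *
o=get_obs();print(o['force'],o['moment'],o['orientation'],o['tool_pos'])
```

```text
[ 3.80963331 -4.58504843 -1.48508819] [-1.58914955 -1.14176264 -0.83666252] [ 1.79935589e+02 -1.13224786e-01 -6.14139898e+00] [ 0.54172199 -0.36577985  0.07793056]
```

Emit:
jog_arm:
  commands:
    - [0,0,0,-1]
    - [0,0,0,0]
    - [0,0,0,0]
    - [0,0,0,0]
    - [0,0,20,0]
    - [0,0,30,0]
    - [0,0,30,0]
    - [0,0,30,0]
    - [-15,0,30,0]
    - [-15,0,0,0]
  fingers: 60

```text
clock: 18.63
tool_pos: [0.5134, -0.3661, 0.2242]
orientation: [179.8, -0.5, -6.9]
force: [0.9, -0.3, 1.8]
opening: 0.06
```

Emit:
jog_arm:
  commands:
    - [-5,0,0,0]
    - [0,0,0,0]
    - [0,0,0,0]
    - [0,0,0,0]
    - [0,0,0,0]
    - [0,0,0,0]
    - [0,0,0,0]
    - [0,0,0,0]
    - [0,0,0,0]
    - [0,0,0,0]

```text
clock: 19.47
tool_pos: [0.506, -0.3647, 0.2175]
orientation: [-180.0, 0.0, -7.0]
force: [0.1, -0.2, 0.2]
opening: 0.0599
```

Run:
```python
from h import *
s=snap('wrist','w3.png'); o=get_obs(); print(o['clock'],o['tool_pos'],o['orientation'],o['joint_pos'])
s=load('top0.png')
```

```text
19.5167 [ 0.50599506 -0.36468699  0.21754389] [-1.79998323e+02 -1.43812810e-03 -6.99614260e+00] [-1.78735334e+01  1.60955297e+01 -6.91568039e+00 -2.08391369e-03
 -6.69876941e+01  1.00878205e+02]
```

View pics/w3.png

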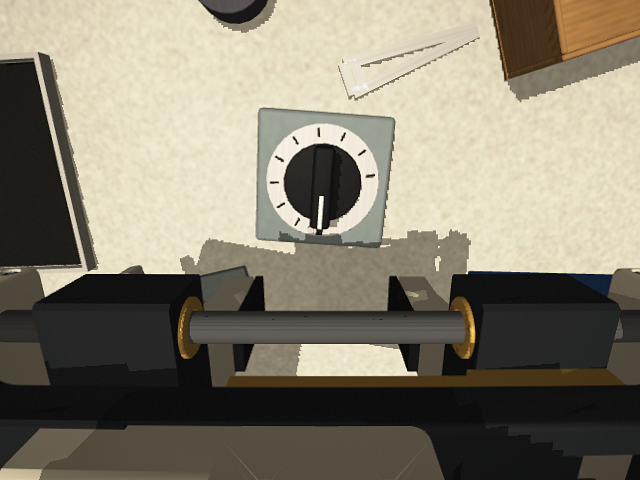

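Run:
```python
from h import *
s=load('w3.png')
im=cv2.cvtColor(s['image'],cv2.COLOR_RGB2BGR)
cv2.imwrite('pics/w3z.png',cv2.resize(im[95:260,240:410],None,fx=3.5,fy=3.5,interpolation=cv2.INTER_CUBIC))
b=pt(s,[(324.2,148),(321,205)],.105);print(b)
d=b[1]-b[0];print(np.degrees(np.arctan2(d[1],d[0])))
c=pt(s,[(259,109),(394,119),(381,246),(257,238)],.055);print(c,c.mean(0))
for i in range(4): print(np.linalg.norm(c[i]-c[i-1]), np.degrees(np.arctan2(*(c[i]-c[i-1])[[1,0]])))
# tray + targets
t=load('top0.png')
C=pt(t,[(292,207),(373,213),(366,284),(285,277)],.015)
cen=np.array([.588,.014]);a=np.radians(-4)
R=np.array([[np.cos(a),-np.sin(a)],[np.sin(a),np.cos(a)]])
for q in [(.05,.055),(.05,-.055),(-.05,.055),(-.05,-.055)]: print(q,cen+R@q)
P=[np.r_[cen+R@q,.015] for q in [(.11,.125),(.11,-.125),(-.11,-.125),(-.11,.125)]]
print(proj(t,P)); print('arm bottle/beaker',pt(t,[(205,210),(287,188)],0.0),pt(t,[(194,196)],.17))
im=cv2.cvtColor(t['image'],cv2.COLOR_RGB2BGR)
cv2.polylines(im,[proj(t,P).astype(np.int32)],True,(0,0,255),1)
cv2.imwrite('pics/t0z.png',cv2.resize(im[180:340,155:395],None,fx=3.3,fy=3.3,interpolation=cv2.INTER_CUBIC))
```

```text
[[ 0.571  -0.3706  0.105 ]
 [ 0.5287 -0.3629  0.105 ]]
169.68323429289686
[[ 0.609  -0.3188  0.055 ]
 [ 0.5866 -0.4331  0.055 ]
 [ 0.4736 -0.4125  0.055 ]
 [ 0.4958 -0.2971  0.055 ]] [ 0.54125  -0.365375  0.055   ]
0.11526113829040555 -10.851731992508647
0.11647424608041042 -101.0880438832154
0.11486235240495468 169.66838397415063
0.11751595636338072 79.11078998722374
(0.05, 0.055) [0.64171481 0.0653782 ]
(0.05, -0.055) [ 0.6340416  -0.04435385]
(-0.05, 0.055) [0.5419584  0.07235385]
(-0.05, -0.055) [ 0.53428519 -0.0373782 ]
[[291.34469178 205.54958048]
 [373.33249474 213.00511829]
 [367.3385801  285.24943169]
 [284.08433196 277.62012686]]
arm bottle/beaker [[0.6896 0.3955 0.    ]
 [0.764  0.147  0.    ]] [[0.6961 0.3873 0.17  ]]
```

View pics/w3z.png

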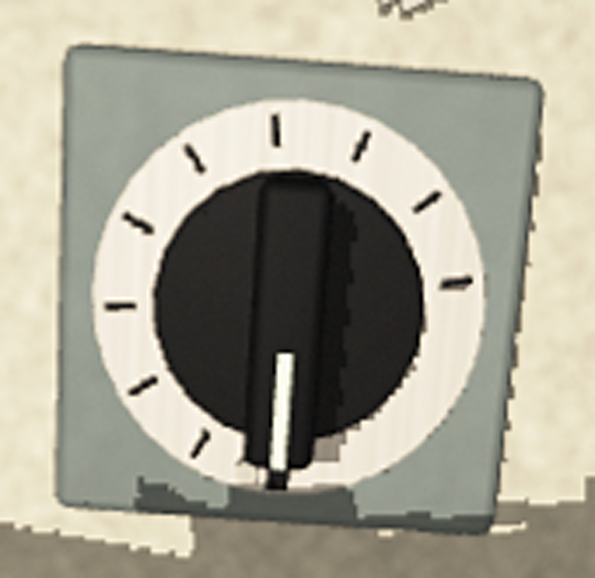

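View pics/t0z.png

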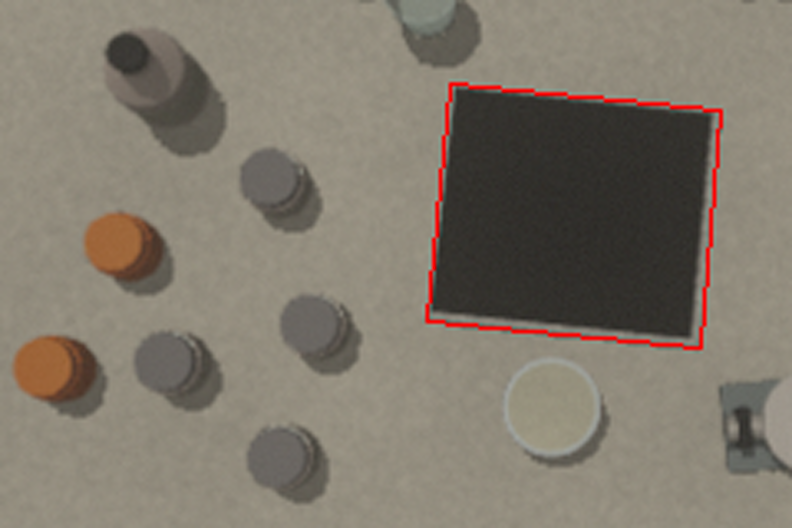

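```bash
cat >> h.py <<'E'
def caps(s,guess,draw=None):
    g=cv2.GaussianBlur(cv2.cvtColor(s['image'],cv2.COLOR_RGB2GRAY),(3,3),0)
    out=[]
    for u,v in guess:
        u0,v0=int(u)-22,int(v)-22
        roi=cv2.resize(g[v0:v0+44,u0:u0+44],None,fx=6,fy=6,interpolation=cv2.INTER_CUBIC)
        c=cv2.HoughCircles(roi,cv2.HOUGH_GRADIENT,1,500,param1=60,param2=12,minRadius=45,maxRadius=62)
        if c is None: out.append(None);continue
        x,y,r=c[0,0]; out.append((u0+(x+.5)/6-.5,v0+(y+.5)/6-.5,r/6))
    return out
E
python3 - <<'E'
from h import *
s=snap('top','t4.png'); c=caps(s,[(237,234),(250,279),(206,289),(240,318)]);print(c)
im=cv2.cvtColor(s['image'],cv2.COLOR_RGB2BGR); f=3
z=cv2.resize(im[180:340,155:395],None,fx=3,fy=3,interpolation=cv2.INTER_CUBIC)
for k in c:
    if k: cv2.circle(z,(int((k[0]-155)*3+1),int((k[1]-180)*3+1)),int(k[2]*3),(0,0,255),1); print(pt(s,[k[:2]],.072))
cv2.imwrite('pics/t4z.png',z)
E
```

```text
[None, None, None, None]
```

View pics/t4z.png

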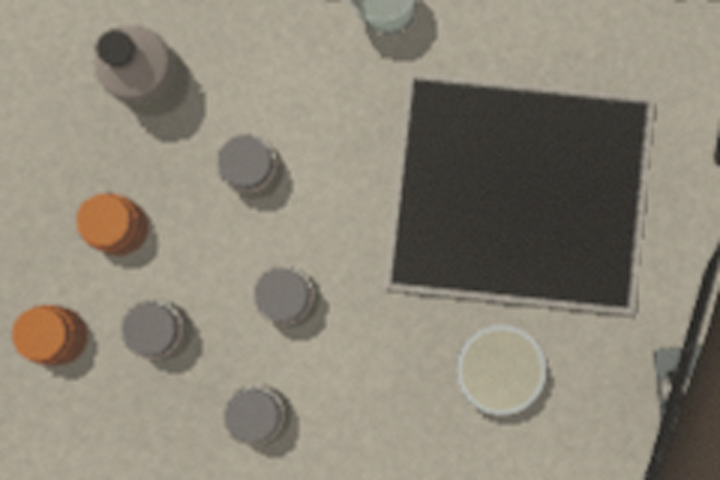

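Run:
```python
from h import *
s=load('t4.png')
print(pt(s,[(237.2,234.2),(249.6,278.6),(205.9,289.5),(240.2,318.2)],.072))
print(pt(s,[(191,253.5),(169.7,291)],.072))
```

```text
[[0.6069 0.2819 0.072 ]
 [0.4786 0.241  0.072 ]
 [0.4447 0.3651 0.072 ]
 [0.365  0.2635 0.072 ]]
[[0.5476 0.4129 0.072 ]
 [0.4382 0.4683 0.072 ]]
```

Emit:
jog_arm:
  commands:
    - [-3,38,0,0.7]
    - [-3,38,0,0.7]
    - [-3,38,0,0.7]
    - [-3,38,0,0.7]
    - [-3,38,0,0.7]
    - [-3,38,0,0.7]
    - [-3,38,0,0.7]
    - [-3,38,0,0.7]
    - [-3,38,0,0.7]
    - [-3,38,0,0.7]
  fingers: 87

```text
clock: 20.4
tool_pos: [0.4755, 0.0171, 0.218]
orientation: [-180.0, -0.1, 0.0]
force: [1.5, 0.1, 0.1]
opening: 0.087
```

Emit:
jog_arm:
  commands:
    - [-6,37,0,0]
    - [-6,37,0,0]
    - [-6,37,0,0]
    - [-6,37,0,0]
    - [-6,37,0,0]
    - [-6,37,0,0]
    - [0,0,0,0]
    - [0,0,0,0]
    - [0,0,0,0]
    - [0,0,0,0]

```text
clock: 21.23
tool_pos: [0.4399, 0.2365, 0.2176]
orientation: [180.0, 0.0, -0.0]
force: [-0.4, -0.1, 0.5]
opening: 0.087
```

Run:
```python
from h import *
s=snap('wrist','w5.png'); o=get_obs(); print(o['clock'],o['tool_pos'],o['orientation'],o['joint_pos'])
print(proj(s,[[.4786,.241,.072],[.6069,.2819,.072],[.4447,.3651,.072]]))
```

```text
21.2833 [0.4400566  0.23634378 0.21764104] [ 1.79998897e+02 -1.14571703e-03 -6.03668012e-02] [ 5.08207709e+01  4.23785509e+00 -2.17414592e+01  1.76329243e-03
 -6.40208190e+01  3.91180899e+01]
[[321.58889284 179.12337529]
 [267.14393009   9.97199485]
 [181.11460998 218.1929037 ]]
```

View pics/w5.png

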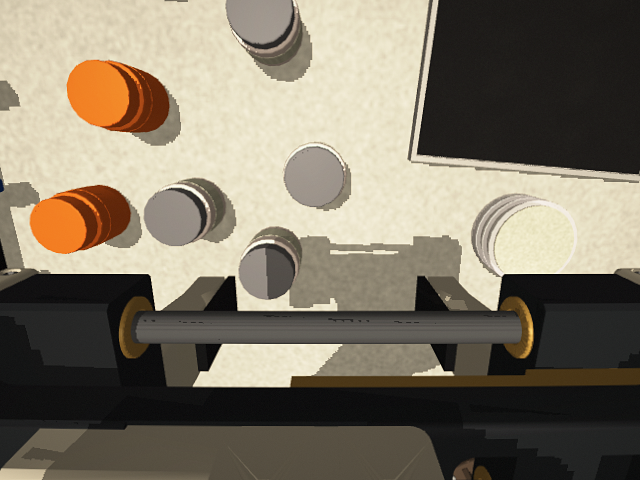

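Run:
```python
from h import *
s=load('w5.png')
print(pt(s,[(314,177),(260,14),(176,215),(267,269)],.072))
print('orange',pt(s,[(98,93),(61,224)],.072)); print('tray corner',pt(s,[(413,158)],.015), 'dish',pt(s,[(537,240)],.047))
```

```text
[[0.4804 0.2475 0.072 ]
 [0.6042 0.2875 0.072 ]
 [0.4476 0.3693 0.072 ]
 [0.3969 0.2914 0.072 ]]
orange [[0.5485 0.4217 0.072 ]
 [0.4397 0.474  0.072 ]]
tray corner [[0.4932 0.1503 0.015 ]] dish [[0.4171 0.0318 0.047 ]]
```

Emit:
jog_arm:
  commands:
    - [20,5.5,-10,0]
    - [20.4,5.5,-15,0]
    - [0,0,-25,0]
    - [0,0,-25,0]
    - [0,0,-25,0]
    - [0,0,-25,0]
    - [0,0,-25,0]
    - [0,0,-25,0]
    - [0,0,-13,0]
    - [0,0,-6,0]

```text
clock: 22.12
tool_pos: [0.4797, 0.2462, 0.0215]
orientation: [179.9, 0.1, -0.1]
force: [-0.3, 0.4, -0.7]
opening: 0.0874
```

Emit:
jog_arm:
  commands:
    - [0,0,0,0]
    - [0,0,0,0]
    - [0,0,0,0]
    - [0,0,0,0]
    - [0,0,0,0]
    - [0,0,0,0]
    - [0,0,0,0]
    - [0,0,0,0]
    - [0,0,0,0]
    - [0,0,0,0]
  fingers: 0

```text
clock: 22.95
tool_pos: [0.4807, 0.2485, 0.0246]
orientation: [-180.0, -0.1, 0.0]
force: [-0.8, -1.3, 7.1]
opening: 0.0578
```

Emit:
jog_arm:
  commands:
    - [0,0,15,0]
    - [0,0,25,0]
    - [0,0,30,0]
    - [0,0,30,0]
    - [16,-18,0,0]
    - [24,-26,0,0]
    - [30,-32,0,0]
    - [30,-32,0,0]
    - [30,-32,0,0]
    - [18,-20,0,0]

```text
clock: 23.78
tool_pos: [0.6257, 0.0907, 0.1235]
orientation: [180.0, -0.0, -0.0]
force: [0.2, 1.2, -1.0]
opening: 0.0575
```

Emit:
jog_arm:
  commands:
    - [16,-18,0,0]
    - [0,0,0,0]
    - [0,0,-20,0]
    - [0,0,-20,0]
    - [0,0,-20,0]
    - [0,0,-20,0]
    - [0,0,-10,0]
    - [0,0,0,0]
    - [0,0,0,0]
    - [0,0,0,0]

```text
clock: 24.62
tool_pos: [0.6405, 0.0755, 0.0347]
orientation: [-180.0, -0.1, 0.0]
force: [0.1, 0.6, -0.5]
opening: 0.0573
```

Run:
```python
from h import *
s=snap('side','s6.png'); o=get_obs(); print(o['clock'],o['tool_pos'],o['orientation'],o['opening'],o['force'])
s=snap('wrist','w6.png')
```

```text
24.6667 [0.64065776 0.07556087 0.03495919] [-1.79963926e+02 -1.10443096e-01  2.82343484e-02] 0.05759110629012367 [ 0.68980172 -0.2247898   0.05881433]
```

View pics/s6.png

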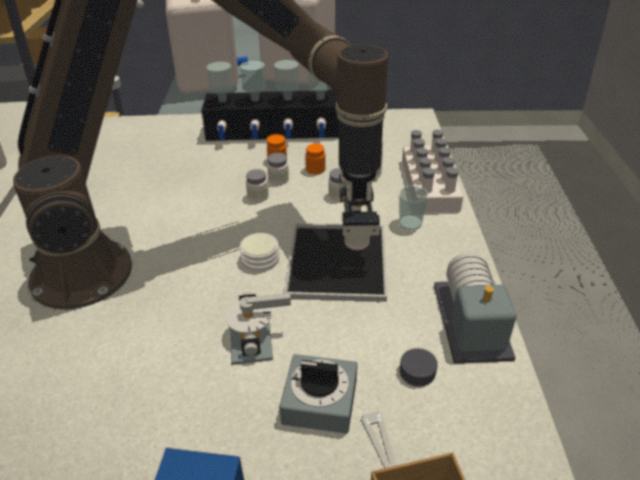

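Emit:
jog_arm:
  commands:
    - [0,0,-3,0]
    - [0,0,-1.5,0]
    - [0,0,0,0]
    - [0,0,0,0]
    - [0,0,0,0]
    - [0,0,0,0]
    - [0,0,0,0]
    - [0,0,0,0]
    - [0,0,0,0]
    - [0,0,0,0]

```text
clock: 25.55
tool_pos: [0.6402, 0.0753, 0.0296]
orientation: [-180.0, -0.0, 0.0]
force: [-1.4, 0.6, 6.3]
opening: 0.0571
```

Emit:
jog_arm:
  commands:
    - [0,0,0,0]
    - [0,0,0,0]
    - [0,0,0,0]
    - [0,0,0,0]
    - [0,0,10,0]
    - [0,0,25,0]
    - [0,0,30,0]
    - [0,0,30,0]
    - [0,0,30,0]
    - [0,0,30,0]
  fingers: 80

```text
clock: 26.38
tool_pos: [0.6396, 0.0749, 0.1864]
orientation: [-180.0, -0.0, 0.0]
force: [1.3, 1.0, -0.7]
opening: 0.0801
```

Emit:
jog_arm:
  commands:
    - [-10,25,20,5]
    - [-10,25,10,5]
    - [-10,25,0,5]
    - [-10,25,0,5]
    - [-10,25,0,5]
    - [-10,25,0,0]
    - [-8,25,0,0]
    - [0,22,0,0]
    - [0,0,0,0]
    - [0,0,0,0]
  fingers: 87

```text
clock: 27.22
tool_pos: [0.5715, 0.2731, 0.2145]
orientation: [-180.0, -0.0, 25.1]
force: [-1.0, -1.3, -0.2]
opening: 0.0869
```

Run:
```python
from h import *
s=snap('wrist','w7.png'); o=get_obs(); print(o['clock'],o['tool_pos'],o['orientation'],o['joint_pos'])
print(proj(s,[[.605,.288,.072]]))
```

```text
27.2667 [0.57160894 0.27223076 0.21440805] [1.79995152e+02 3.76566875e-03 2.50555098e+01] [ 4.31028438e+01  1.70867146e+01 -5.94895056e+00  3.74082860e-03
 -6.69694171e+01  7.19512025e+01]
[[327.97953349 182.46294098]]
```

View pics/w7.png

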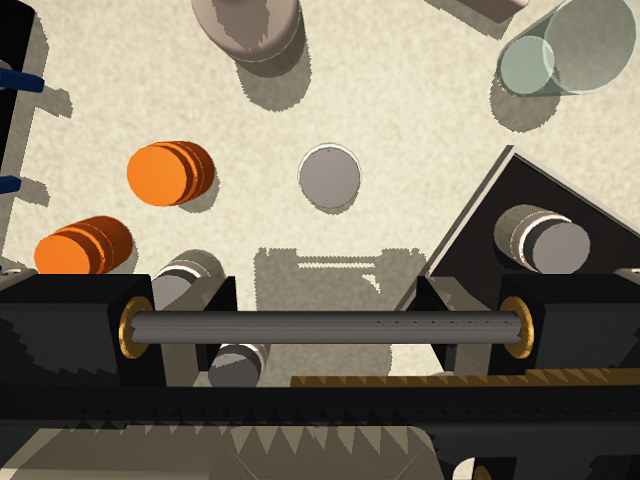

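Run:
```python
from h import *
s=load('w7.png')
print(pt(s,[(330,178)],.072),pt(s,[(560,246)],.077),pt(s,[(513,148)],.015),pt(s,[(170,293),(240,368)],.072))
```

```text
[[0.6091 0.288  0.072 ]] [[0.6421 0.0794 0.077 ]] [[0.7073 0.1339 0.015 ]] [[0.4506 0.3775 0.072 ]
 [0.4029 0.2893 0.072 ]]
```

Emit:
jog_arm:
  commands:
    - [19,8,-10,0]
    - [18.5,8,-15,0]
    - [0,0,-25,0]
    - [0,0,-25,0]
    - [0,0,-25,0]
    - [0,0,-25,0]
    - [0,0,-25,0]
    - [0,0,-20,0]
    - [0,0,-13,0]
    - [0,0,-7,0]

```text
clock: 28.1
tool_pos: [0.6088, 0.2865, 0.0223]
orientation: [180.0, 0.1, 24.9]
force: [-0.1, -0.0, -0.4]
opening: 0.0872
```

Emit:
jog_arm:
  commands:
    - [0,0,0,0]
    - [0,0,0,0]
    - [0,0,0,0]
    - [0,0,0,0]
    - [0,0,0,0]
    - [0,0,0,0]
    - [0,0,0,0]
    - [0,0,0,0]
    - [0,0,0,0]
    - [0,0,0,0]
  fingers: 0

```text
clock: 28.93
tool_pos: [0.6099, 0.2885, 0.0253]
orientation: [-180.0, -0.1, 25.0]
force: [-1.3, -0.4, 6.6]
opening: 0.0576
```

Emit:
jog_arm:
  commands:
    - [0,0,15,0]
    - [0,0,30,0]
    - [0,0,35,0]
    - [0,0,35,0]
    - [2,-20,0,0]
    - [3,-32,0,0]
    - [3,-36,0,0]
    - [3,-36,0,0]
    - [3,-36,0,0]
    - [3,-36,0,0]

```text
clock: 29.77
tool_pos: [0.6258, 0.0907, 0.139]
orientation: [-180.0, 0.0, 25.0]
force: [0.5, 0.6, -1.9]
opening: 0.0576
```

Emit:
jog_arm:
  commands:
    - [3,-36,0,0]
    - [3,-36,0,0]
    - [3,-36,0,0]
    - [0,-25,0,0]
    - [0,0,0,0]
    - [0,0,-25,0]
    - [0,0,-30,0]
    - [0,0,-30,0]
    - [0,0,-15,0]
    - [0,0,0,0]

```text
clock: 30.6
tool_pos: [0.6321, -0.0411, 0.0347]
orientation: [-179.9, 0.4, 25.0]
force: [-0.8, -0.7, -1.9]
opening: 0.0574
```

Emit:
jog_arm:
  commands:
    - [0,0,0,0]
    - [0,0,-5,0]
    - [0,0,-5,0]
    - [0,0,0,0]
    - [0,0,0,0]
    - [0,0,0,0]
    - [0,0,0,0]
    - [0,0,0,0]
    - [0,0,0,0]
    - [0,0,0,0]

```text
clock: 31.43
tool_pos: [0.6362, -0.0406, 0.0301]
orientation: [180.0, -0.1, 25.0]
force: [0.7, 1.9, 5.2]
opening: 0.0575
```

Emit:
jog_arm:
  commands:
    - [0,0,0,0]
    - [0,0,0,0]
    - [0,0,0,0]
    - [0,0,0,0]
    - [0,0,10,0]
    - [0,0,25,0]
    - [0,0,35,0]
    - [0,0,40,0]
    - [0,0,40,0]
    - [0,0,30,0]
  fingers: 80

```text
clock: 32.27
tool_pos: [0.6359, -0.0411, 0.2137]
orientation: [179.9, -0.2, 25.0]
force: [1.4, 0.7, -0.2]
opening: 0.0803
```

Emit:
jog_arm:
  commands:
    - [-25,30,0,0]
    - [-25,30,0,0]
    - [-25,30,0,0]
    - [-25,30,0,0]
    - [-25,30,0,0]
    - [-25,30,0,0]
    - [-25,30,0,0]
    - [-25,30,0,0]
    - [-25,30,0,0]
    - [-25,30,0,0]
  fingers: 87

```text
clock: 33.1
tool_pos: [0.3838, 0.2601, 0.21]
orientation: [-180.0, -0.1, 25.0]
force: [0.6, 0.7, 0.3]
opening: 0.0871
```

Emit:
jog_arm:
  commands:
    - [-18,16,0,0]
    - [0,0,0,0]
    - [0,0,0,0]
    - [0,0,0,0]
    - [0,0,0,0]
    - [0,0,0,0]
    - [0,0,0,0]
    - [0,0,0,0]
    - [0,0,0,0]
    - [0,0,0,0]

```text
clock: 33.93
tool_pos: [0.3675, 0.2749, 0.209]
orientation: [180.0, 0.0, 25.0]
force: [0.2, -1.4, -0.2]
opening: 0.0871
```

Run:
```python
from h import *
s=snap('wrist','w8.png'); o=get_obs(); print(o['clock'],o['tool_pos'],o['orientation'],o['joint_pos'])
print(proj(s,[[.4,.29,.072]]))
s=snap('side','s8.png')
```

```text
33.9833 [0.36745303 0.27493974 0.20900129] [1.79992497e+02 8.30598753e-03 2.49805910e+01] [ 6.15100392e+01  5.13921071e-01 -2.68844816e+01  1.22233936e-03
 -6.26127379e+01  5.34699899e+01]
[[327.07769503 184.22534998]]
```

View pics/w8.png

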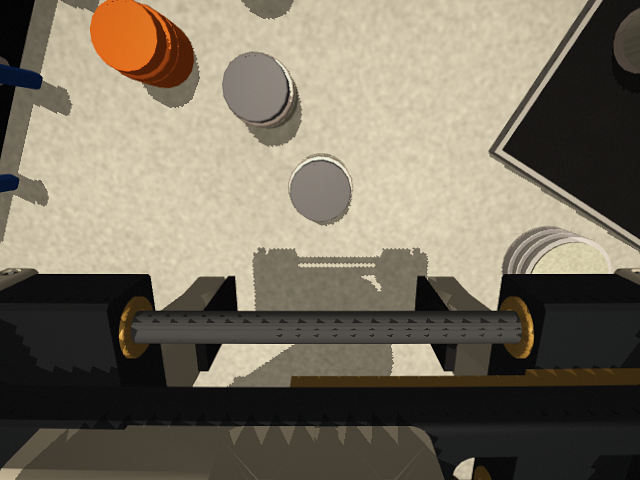

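View pics/s8.png

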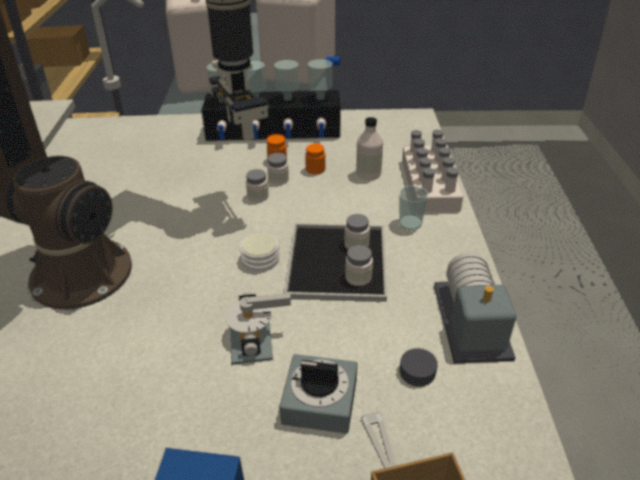

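Run:
```python
from h import *
s=load('w8.png')
print(pt(s,[(320,190.5),(256,88)],.072))
```

```text
[[0.3928 0.2932 0.072 ]
 [0.4445 0.3718 0.072 ]]
```

Emit:
jog_arm:
  commands:
    - [13,9,-10,0]
    - [12.5,9,-15,0]
    - [0,0,-25,0]
    - [0,0,-25,0]
    - [0,0,-25,0]
    - [0,0,-25,0]
    - [0,0,-25,0]
    - [0,0,-17,0]
    - [0,0,-11,0]
    - [0,0,-6,0]

```text
clock: 34.87
tool_pos: [0.3923, 0.2924, 0.0234]
orientation: [179.9, 0.1, 25.0]
force: [-0.1, -0.6, 0.1]
opening: 0.0871
```

Emit:
jog_arm:
  commands:
    - [0,0,0,0]
    - [0,0,0,0]
    - [0,0,0,0]
    - [0,0,0,0]
    - [0,0,0,0]
    - [0,0,0,0]
    - [0,0,0,0]
    - [0,0,0,0]
    - [0,0,0,0]
    - [0,0,0,0]
  fingers: 0

```text
clock: 35.7
tool_pos: [0.3931, 0.2934, 0.0258]
orientation: [-180.0, -0.1, 25.0]
force: [-0.9, -1.4, 6.5]
opening: 0.0577
```

Emit:
jog_arm:
  commands:
    - [0,0,15,0]
    - [0,0,30,0]
    - [0,0,35,0]
    - [0,0,35,0]
    - [8,-19,0,0]
    - [14,-32,0,0]
    - [15,-34,0,0]
    - [15,-34,0,0]
    - [15,-34,0,0]
    - [15,-34,0,0]

```text
clock: 36.53
tool_pos: [0.4749, 0.1045, 0.1403]
orientation: [-180.0, -0.0, 25.0]
force: [1.2, 0.9, -1.2]
opening: 0.0573
```

Emit:
jog_arm:
  commands:
    - [15,-34,0,0]
    - [15,-34,0,0]
    - [15,-34,0,0]
    - [15,-34,0,0]
    - [1,-4,0,0]
    - [0,0,-25,0]
    - [0,0,-30,0]
    - [0,0,-30,0]
    - [0,0,-15,0]
    - [0,0,0,0]

```text
clock: 37.37
tool_pos: [0.5329, -0.0346, 0.0365]
orientation: [-179.9, 0.4, 24.9]
force: [-1.0, -0.2, -0.4]
opening: 0.0577
```

Emit:
jog_arm:
  commands:
    - [0,0,0,0]
    - [0,0,-5,0]
    - [0,0,-5,0]
    - [0,0,0,0]
    - [0,0,0,0]
    - [0,0,0,0]
    - [0,0,0,0]
    - [0,0,0,0]
    - [0,0,0,0]
    - [0,0,0,0]

```text
clock: 38.2
tool_pos: [0.5364, -0.0337, 0.0307]
orientation: [180.0, -0.1, 25.0]
force: [0.1, 2.6, 4.9]
opening: 0.0578
```

Emit:
jog_arm:
  commands:
    - [0,0,0,0]
    - [0,0,0,0]
    - [0,0,0,0]
    - [0,0,0,0]
    - [0,0,10,0]
    - [0,0,25,0]
    - [0,0,35,0]
    - [0,0,40,0]
    - [0,0,40,0]
    - [0,0,30,0]
  fingers: 80

```text
clock: 39.03
tool_pos: [0.5363, -0.0341, 0.2144]
orientation: [179.9, -0.2, 25.0]
force: [0.6, -0.7, 0.7]
opening: 0.0799
```

Emit:
jog_arm:
  commands:
    - [-10,36,0,3]
    - [-10,36,0,3]
    - [-10,36,0,3]
    - [-10,36,0,3]
    - [-10,36,0,3]
    - [-10,36,0,3]
    - [-11,36,0,3]
    - [-11,36,0,3]
    - [-11,36,0,1]
    - [-11,36,0,0]
  fingers: 87

```text
clock: 39.87
tool_pos: [0.4308, 0.3276, 0.211]
orientation: [180.0, -0.0, 50.1]
force: [0.9, -0.6, 0.5]
opening: 0.0867
```

Emit:
jog_arm:
  commands:
    - [-10,19,0,0]
    - [0,0,0,0]
    - [0,0,0,0]
    - [0,0,0,0]
    - [0,0,0,0]
    - [0,0,0,0]
    - [0,0,0,0]
    - [0,0,0,0]
    - [0,0,0,0]
    - [0,0,0,0]

```text
clock: 40.7
tool_pos: [0.422, 0.3448, 0.2101]
orientation: [180.0, -0.0, 50.0]
force: [0.2, -0.2, -0.6]
opening: 0.0872
```

Run:
```python
from h import *
s=snap('wrist','w9.png'); o=get_obs(); print(o['clock'],o['tool_pos'],o['orientation'],o['joint_pos'])
print(proj(s,[[.4445,.3718,.072]]))
s=snap('side','s9.png')
```

```text
40.75 [0.42194535 0.34495934 0.21008461] [-1.79999976e+02 -2.30912261e-03  4.99861192e+01] [ 5.98726668e+01  9.01253386e+00 -1.72103656e+01  4.16149759e-04
 -6.37748216e+01  8.01132685e+01]
[[326.97803916 185.48361647]]
```

View pics/w9.png

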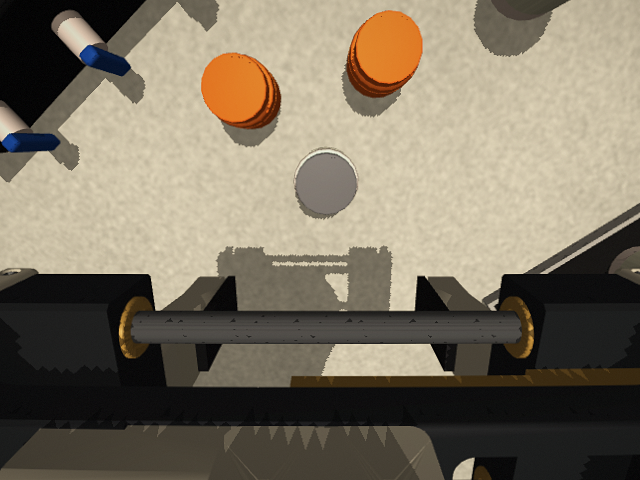

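View pics/s9.png

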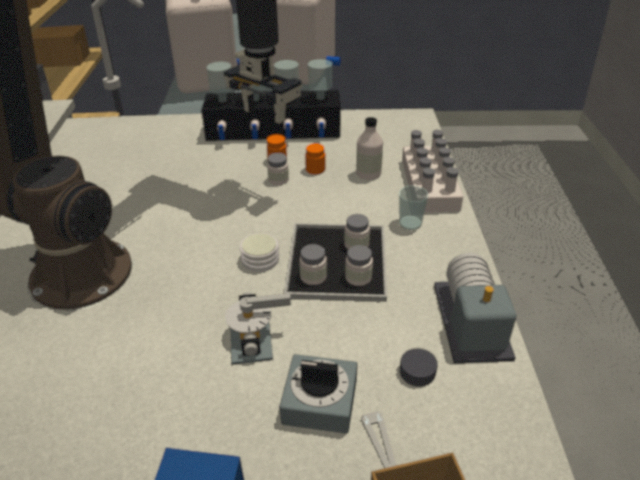

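Emit:
jog_arm:
  commands:
    - [11.5,13.5,-10,0]
    - [11,13.5,-15,0]
    - [0,0,-25,0]
    - [0,0,-25,0]
    - [0,0,-25,0]
    - [0,0,-25,0]
    - [0,0,-25,0]
    - [0,0,-18,0]
    - [0,0,-11,0]
    - [0,0,-6,0]

```text
clock: 41.63
tool_pos: [0.4439, 0.3715, 0.0235]
orientation: [180.0, 0.1, 50.0]
force: [0.6, 0.3, 0.8]
opening: 0.0871
```

Emit:
jog_arm:
  commands:
    - [0,0,0,0]
    - [0,0,0,0]
    - [0,0,0,0]
    - [0,0,0,0]
    - [0,0,0,0]
    - [0,0,0,0]
    - [0,0,0,0]
    - [0,0,0,0]
    - [0,0,0,0]
    - [0,0,0,0]
  fingers: 0

```text
clock: 42.47
tool_pos: [0.4447, 0.3726, 0.026]
orientation: [180.0, -0.1, 50.0]
force: [-1.3, 0.1, 7.2]
opening: 0.0575
```

Emit:
jog_arm:
  commands:
    - [0,0,15,0]
    - [0,0,30,0]
    - [0,0,35,0]
    - [0,0,35,0]
    - [6,-18,0,0]
    - [11,-32,0,0]
    - [12,-36,0,0]
    - [12,-36,0,0]
    - [12,-36,0,0]
    - [12,-36,0,0]

```text
clock: 43.3
tool_pos: [0.5092, 0.1765, 0.1402]
orientation: [-180.0, -0.0, 50.0]
force: [1.1, 0.0, -0.8]
opening: 0.0573
```

Emit:
jog_arm:
  commands:
    - [12,-36,0,0]
    - [12,-36,0,0]
    - [11,-32,0,0]
    - [0,0,0,0]
    - [0,0,0,0]
    - [0,0,-25,0]
    - [0,0,-30,0]
    - [0,0,-30,0]
    - [0,0,-15,0]
    - [0,0,0,0]

```text
clock: 44.13
tool_pos: [0.5415, 0.074, 0.0365]
orientation: [-179.8, 0.3, 50.0]
force: [-0.6, -0.6, -1.1]
opening: 0.0575
```

Emit:
jog_arm:
  commands:
    - [0,0,0,0]
    - [0,0,-5,0]
    - [0,0,-5,0]
    - [0,0,0,0]
    - [0,0,0,0]
    - [0,0,0,0]
    - [0,0,0,0]
    - [0,0,0,0]
    - [0,0,0,0]
    - [0,0,0,0]

```text
clock: 44.97
tool_pos: [0.545, 0.0746, 0.0308]
orientation: [180.0, -0.1, 50.0]
force: [-1.0, 2.6, 5.3]
opening: 0.0571
```

Emit:
jog_arm:
  commands:
    - [0,0,0,0]
    - [0,0,0,0]
    - [0,0,0,0]
    - [0,0,0,0]
    - [0,0,10,0]
    - [0,0,25,0]
    - [0,0,35,0]
    - [0,0,40,0]
    - [0,0,40,0]
    - [0,0,30,0]
  fingers: 80

```text
clock: 45.8
tool_pos: [0.5448, 0.074, 0.2144]
orientation: [179.9, -0.1, 50.0]
force: [1.1, 0.5, -0.0]
opening: 0.0802
```

Emit:
jog_arm:
  commands:
    - [-11,-28,0,-4.35]
    - [-11,-28,0,-4.35]
    - [-11,-28,0,-4.35]
    - [-11,-28,0,-4.35]
    - [-11,-28,0,-4.35]
    - [-11,-28,0,-4.35]
    - [-11,-28,0,-4.35]
    - [-11,-28,0,-4.35]
    - [-11,-28,0,-4.35]
    - [-11,-13,0,-4.35]
  fingers: 60

```text
clock: 46.63
tool_pos: [0.4333, -0.1931, 0.2107]
orientation: [180.0, -0.0, 6.2]
force: [-0.3, -0.4, -0.3]
opening: 0.0599
```

Emit:
jog_arm:
  commands:
    - [0,0,0,0]
    - [0,0,0,0]
    - [0,0,0,0]
    - [0,0,0,0]
    - [0,0,0,0]
    - [0,0,0,0]
    - [0,0,0,0]
    - [0,0,0,0]
    - [0,0,0,0]
    - [0,0,0,0]

```text
clock: 47.47
tool_pos: [0.4344, -0.1908, 0.21]
orientation: [-180.0, 0.0, 6.5]
force: [0.7, -0.2, 0.1]
opening: 0.0599
```

Run:
```python
from h import *
s=snap('wrist','w10.png'); o=get_obs(); print(o['clock'],o['tool_pos'],o['orientation'],o['joint_pos'])
s=snap('side','s10.png')
```

```text
47.5167 [ 0.43432384 -0.19081016  0.21000575] [-1.79997800e+02  7.81772368e-03  6.51534594e+00] [ 1.29497261e-01  2.06125984e+00 -2.51455456e+01 -1.48008873e-03
 -6.28012084e+01  9.63865251e+01]
```

View pics/w10.png

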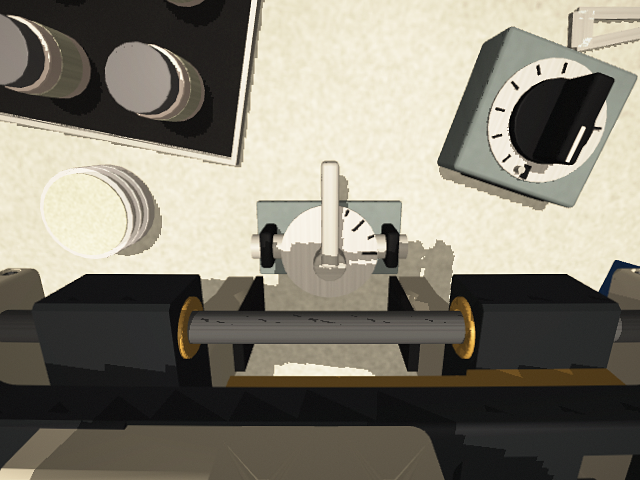

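View pics/s10.png

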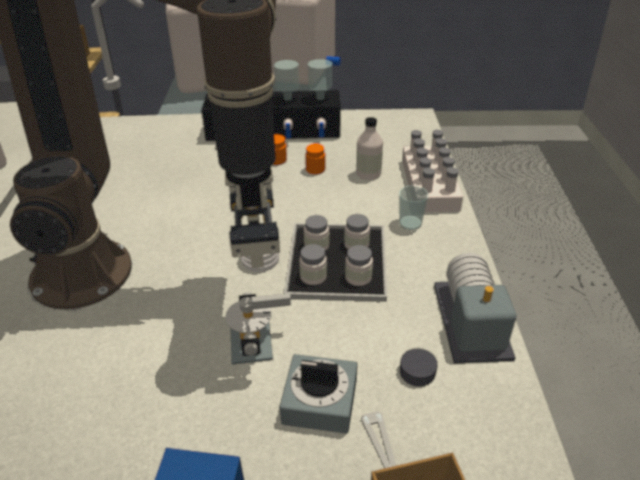

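Run:
```python
from h import *
s=load('w10.png')
im=cv2.cvtColor(s['image'],cv2.COLOR_RGB2BGR)
cv2.imwrite('pics/w10z.png',cv2.resize(im[20:220,430:640],None,fx=2.8,fy=2.8,interpolation=cv2.INTER_CUBIC))
cv2.imwrite('pics/w10y.png',cv2.resize(im[150:300,240:420],None,fx=3.3,fy=3.3,interpolation=cv2.INTER_CUBIC))
ax=np.array([.5413,-.3655])
for a in [169,173,165]:
  d=np.array([np.cos(np.radians(a)),np.sin(np.radians(a))])
  print(a,proj(s,[[*(ax+.032*d),.105],[*ax,.105],[*(ax-.032*d),.105]]).round(1).tolist())
a=pt(s,[(330.5,264),(330,163)],.098);d=a[1]-a[0];print(a,np.degrees(np.arctan2(d[1],d[0])))
c=pt(s,[(20,55),(133,78),(183,-3)],.077);print(c)
```

```text
169 [[566.2, 162.2], [586.8, 118.8], [608.4, 73.0]]
173 [[568.9, 163.0], [586.8, 118.8], [605.6, 72.0]]
165 [[563.5, 161.1], [586.8, 118.8], [611.2, 74.2]]
[[ 0.409  -0.1965  0.098 ]
 [ 0.4888 -0.1868  0.098 ]] 6.930524402016967
[[ 0.542   0.0568  0.077 ]
 [ 0.5344 -0.0297  0.077 ]
 [ 0.5934 -0.0673  0.077 ]]
```

View pics/w10z.png

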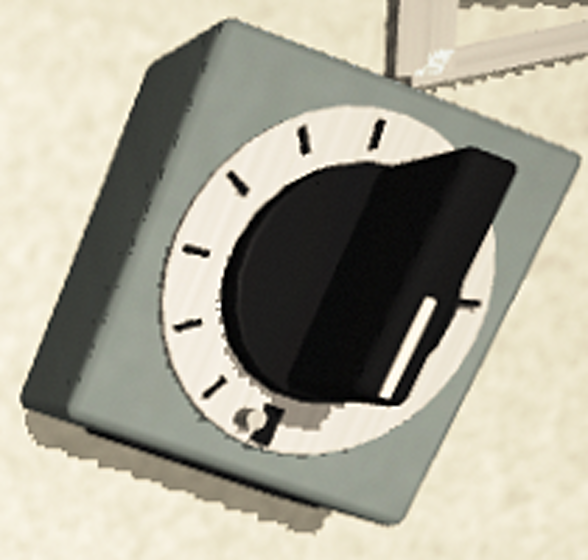

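Emit:
jog_arm:
  commands:
    - [15,0.5,0,0]
    - [15,0.5,-10,0]
    - [0,0,-25,0]
    - [0,0,-25,0]
    - [0,0,-25,0]
    - [0,0,-25,0]
    - [0,0,-18,0]
    - [0,0,-10,0]
    - [0,0,-5,0]
    - [0,0,0,0]

```text
clock: 48.4
tool_pos: [0.4641, -0.1899, 0.0665]
orientation: [-180.0, 0.1, 6.5]
force: [-0.0, -0.3, -0.1]
opening: 0.06
```

Emit:
jog_arm:
  commands:
    - [0,0,0,0]
    - [0,0,0,0]
    - [0,0,0,0]
    - [0,0,0,0]
    - [0,0,0,0]
    - [0,0,0,0]
    - [0,0,0,0]
    - [0,0,0,0]
    - [0,0,0,0]
    - [0,0,0,0]
  fingers: 0

```text
clock: 49.23
tool_pos: [0.4644, -0.1904, 0.0672]
orientation: [180.0, -0.0, 6.5]
force: [1.1, -5.2, 0.5]
opening: 0.0137
```

Run:
```python
from h import *
a0=6.5
for k in range(9):
    a=a0-5*k;b=a-5
    print(b,np.round(60*np.array([np.cos(np.radians(b))-np.cos(np.radians(a)),np.sin(np.radians(b))-np.sin(np.radians(a))]),1))
o=get_obs();print(o['force'],o['orientation'],o['tool_pos'],o['opening'])
```

```text
1.5 [ 0.4 -5.2]
-3.5 [-0.1 -5.2]
-8.5 [-0.5 -5.2]
-13.5 [-1.  -5.1]
-18.5 [-1.4 -5. ]
-23.5 [-1.9 -4.9]
-28.5 [-2.3 -4.7]
-33.5 [-2.7 -4.5]
-38.5 [-3.1 -4.2]
[ 1.09114955 -5.15222947  0.48049388] [ 1.79961724e+02 -4.51611159e-03  6.51321382e+00] [ 0.46444516 -0.19038384  0.06721164] 0.013679996754118098
```

Emit:
jog_arm:
  commands:
    - [0.4,-5.2,0,-5]
    - [-0.1,-5.2,0,-5]
    - [-0.5,-5.2,0,-5]
    - [-1,-5.1,0,-5]
    - [-1.4,-5,0,-5]
    - [-1.9,-4.9,0,-5]
    - [-2.3,-4.7,0,-5]
    - [-2.7,-4.5,0,-5]
    - [-3.1,-4.2,0,-5]
    - [0,0,0,0]

```text
clock: 50.07
tool_pos: [0.4517, -0.2343, 0.0672]
orientation: [-180.0, -0.0, -38.7]
force: [1.1, -1.1, -0.0]
opening: 0.0135
```

Emit:
jog_arm:
  commands:
    - [0,0,0,0]
    - [0,0,0,0]
    - [0,0,0,0]
    - [0,0,0,0]
    - [0,0,0,0]
    - [0,0,0,0]
    - [0,0,0,0]
    - [0,0,0,0]
    - [0,0,0,0]
    - [0,0,0,0]

```text
clock: 50.9
tool_pos: [0.452, -0.2339, 0.0672]
orientation: [-180.0, -0.0, -38.5]
force: [0.9, -0.8, 3.3]
opening: 0.0142
```

Emit:
jog_arm:
  commands:
    - [0,0,0,0]
    - [0,0,0,0]
    - [0,0,0,0]
    - [0,0,0,0]
    - [0,0,10,0]
    - [0,0,25,0]
    - [0,0,30,0]
    - [0,0,30,0]
    - [0,0,30,0]
    - [0,0,20,0]
  fingers: 60

```text
clock: 51.73
tool_pos: [0.4523, -0.2342, 0.216]
orientation: [-179.9, -0.2, -38.5]
force: [0.2, -1.1, -0.1]
opening: 0.0597
```

Emit:
jog_arm:
  commands:
    - [-7,6,0,0]
    - [-8,6,0,0]
    - [-8,7,0,0]
    - [0,0,0,0]
    - [0,0,0,0]
    - [0,0,0,0]
    - [0,0,0,0]
    - [0,0,0,0]
    - [0,0,0,0]
    - [0,0,0,0]

```text
clock: 52.57
tool_pos: [0.4288, -0.215, 0.2118]
orientation: [180.0, 0.0, -38.5]
force: [-0.1, 0.8, 0.4]
opening: 0.0601
```

Run:
```python
from h import *
s=snap('wrist','w11.png'); o=get_obs(); print(o['clock'],o['tool_pos'],o['orientation'],o['joint_pos'])
```

```text
52.6167 [ 0.42874541 -0.21498702  0.21183469] [ 1.79982788e+02  2.38829890e-02 -3.85076155e+01] [-3.05898486e+00  2.52103903e+00 -2.44058398e+01  1.90240202e-04
 -6.31025594e+01  5.45512869e+01]
```

View pics/w11.png

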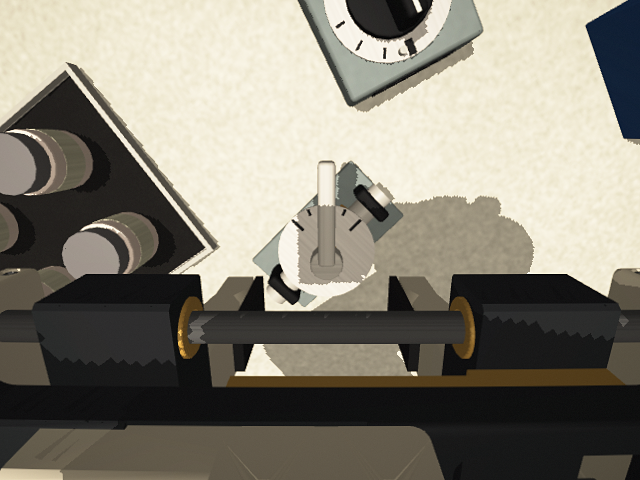

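Emit:
jog_arm:
  commands:
    - [0,0,10,0]
    - [0,20,0,0]
    - [0,30,0,0]
    - [0,35,0,0]
    - [0,35,0,0]
    - [0,35,0,0]
    - [0,35,0,0]
    - [0,35,0,0]
    - [0,35,0,0]
    - [0,35,0,0]

```text
clock: 53.45
tool_pos: [0.4286, 0.0819, 0.2232]
orientation: [-179.9, -0.0, -38.5]
force: [0.7, 0.1, -0.6]
opening: 0.06
```

Emit:
jog_arm:
  commands:
    - [0,35,0,0]
    - [0,35,0,0]
    - [0,35,0,0]
    - [0,35,0,0]
    - [0,20,0,0]
    - [0,0,0,0]
    - [0,0,0,0]
    - [0,0,0,0]
    - [0,0,0,0]
    - [0,0,0,0]

```text
clock: 54.28
tool_pos: [0.4288, 0.2393, 0.2224]
orientation: [-180.0, -0.0, -38.6]
force: [-0.1, 0.6, -0.8]
opening: 0.0601
```

Run:
```python
from h import *
s=load('w11.png')
a=pt(s,[(326.5,262),(327,163)],.098);d=a[1]-a[0];print(a,np.degrees(np.arctan2(d[1],d[0])))
im=cv2.cvtColor(s['image'],cv2.COLOR_RGB2BGR)
A=cv2.resize(im[150:300,240:420],(600,500),interpolation=cv2.INTER_CUBIC)
s=snap('top','t11.png');im=cv2.cvtColor(s['image'],cv2.COLOR_RGB2BGR)
B=cv2.resize(im[190:340,270:495],(800,533),interpolation=cv2.INTER_CUBIC)
cv2.imwrite('pics/w11z.png',A);cv2.imwrite('pics/t11z.png',B)
snap('side','s11.png'); o=get_obs();print(o['clock'],o['tool_pos'],o['force'])
```

```text
[[ 0.4087 -0.1993  0.098 ]
 [ 0.4705 -0.249   0.098 ]] -38.80648873980443
54.3833 [0.42886018 0.23941705 0.22236047] [-0.8070406  -0.8988478   0.37516364]
```

View pics/w11z.png

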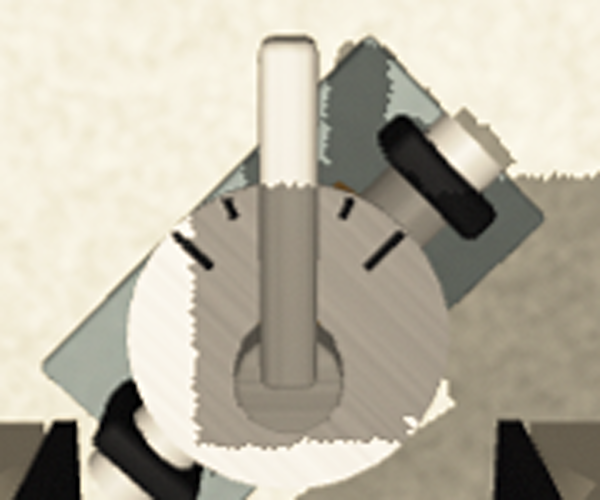

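View pics/t11z.png

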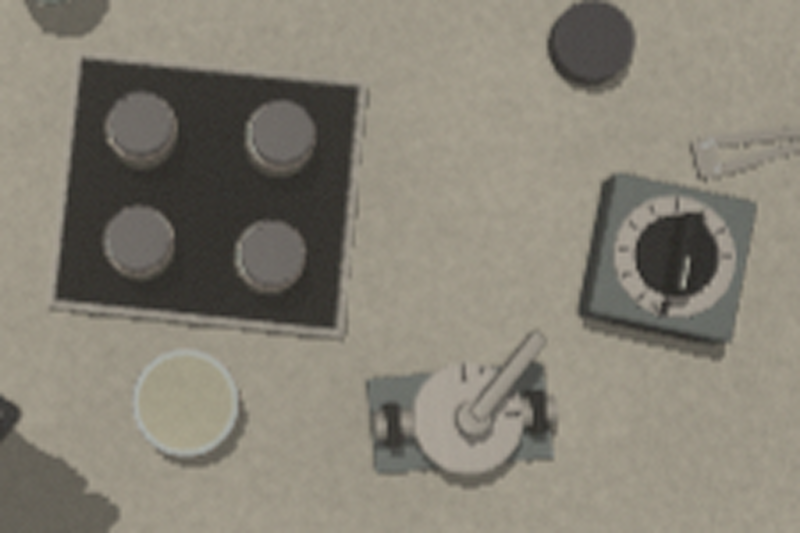

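View pics/s11.png

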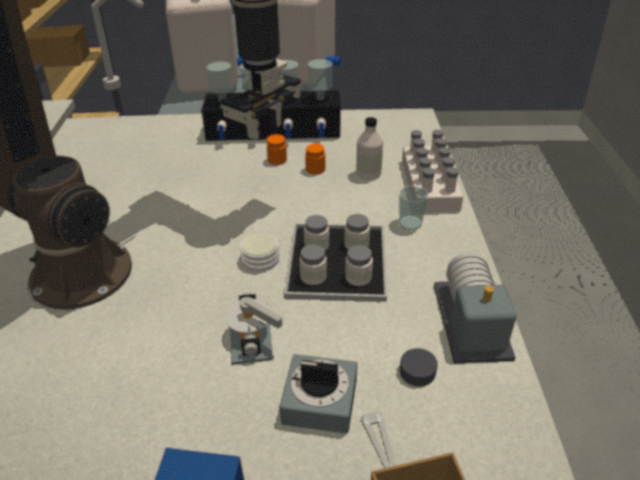

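Run:
```python
from h import *
s=load('w3.png')
b=pt(s,[(321.4,195.9),(319.7,228.7)],.105);d=b[1]-b[0];print(b,np.degrees(np.arctan2(d[1],d[0])))
m=pt(s,[(319.1,232.4)],.057);c=np.array([.5413,-.3655]);w=m[0][:2]-c;print(m,np.degrees(np.arctan2(w[1],w[0])))
# bar edges in crop: left edge (262,185)->(247,455) ; right (328,190)->(310,460)
e=pt(s,[(240+262/3.5,95+185/3.5),(240+249/3.5,95+440/3.5),(240+330/3.5,95+185/3.5),(240+314/3.5,95+440/3.5)],.105);
for i in (0,2): d=e[i+1]-e[i];print(np.degrees(np.arctan2(d[1],d[0])))
```

```text
[[ 0.5357 -0.3641  0.105 ]
 [ 0.51   -0.3595  0.105 ]] 169.85218165335678
[[ 0.4946 -0.3561  0.057 ]] 168.61930291044274
169.43727360946255
169.6398576376604
```

```bash
python3 -c "
from plant import close_job
print(close_job())"
```

```text
the job is handed in; nothing more can be done
None
```

I finished the job in the required order and handed it in at about 54 s on the robot clock. There was no verdict back, so these results rest on my own checks.

- **Valve shut:** I turned the lever to its closed stop, and the side force rose to 27 N there. Just before I reopened the valve, the wrist camera still showed it shut.
- **Reset knob:** I turned it back about 230° to the zero stop, where the moment about the vertical axis rose. The pointer then measured 169.4–169.9° in the world frame, and the zero mark about 169°, so it is within about 1° of zero.
- **Jars:** Four were present, and all now stand upright and released on the tray floor, about 50 mm (tray x) and 55–65 mm (tray y) from its centre. One was knocked about 4 cm aside during the run. I spotted that in the wrist image and picked it up from its new place.
- **Valve half open:** The lever measures 45–46° from closed, which is about 0.79 rad.
- **Left alone:** The bottle, dishes, beaker, forceps, weight and the two orange look-alikes were not touched. The gripper is clear of everything.

**Where checks disagreed:**
- **Camera positions:** The top and wrist cameras differed by about 5 mm on jar and tray positions, so I used the wrist camera.
- **Knob angle:** Coarser or more oblique views put the knob at 171–173°, up to about 4° off zero, which is right at the 0.07 rad limit. I went with the closer wrist view and the stop moment.

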